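# Get the spirit level out of the partly covered toolbox

### The arm

A 7-joint arm with a two-finger parallel gripper is mounted at the origin on the work surface. World frame = base frame: x ahead of the robot, y to its left, z up, the work surface at z = 0. Lengths are in mm, angles in rad, forces in N, time in s.
With the tool pointing down it reaches from about 400 to 875 mm from the base axis. Payload 4.4 kg.
Tool frame: the origin (TCP) lies midway between the tips of the shut fingers; the grasp point (between the pads) lies 19 mm behind it; z points along the fingers, y is the line along which they close (so a half turn about z gives the same grasp; the last joint's range is limited). The gripper opens to 85 mm and grips with 20 to 120 N. Pads are 22 mm wide; open, the fingers measure 114 mm over their backs; the gripper's body (76 mm by 85 mm) begins 54 mm behind the grasp point. The pads swing forward as they close: fully open they stand 13 mm farther back than shut.
Start: joints at [-1.232, 0.628, 0.038, 1.517, -0.027, 0.996, -0.02], TCP at [255.97, 597.493, 193.813] pointing down, gripper open.
Joint ranges: [-3.06, 3.06], [-0.37, 2.12], [-1.25, 1.32], [0.18, 2.47], [-1.1, 4.24], [0.23, 1.98], [-2.94, 2.94]. Speed limits (rad/s): [2.57, 2.57, 3.14, 3.14, 3.14, 3.14, 3.14].

### API

Orientations are given as [roll, pitch, yaw] about the fixed x, y, z axes, in that order (R = Rz(yaw) Ry(pitch) Rx(roll)).
In Python, from cell import read_state, get_image, finish_job gives the robot as it stands.
- The arm moves only by the tool send_rows, never from a script. Its argument "series" is a list of rows, each an object of numbers: "ax", "ay", "az": the turn, a rotation vector about the tool's x, y, z in rad; "dx", "dy", "dz": the shift along the tool's x, y, z in cm; "hand": the closure, from 0 (fully open) to 1 (shut). In form: [{"ax": .., "ay": .., "az": .., "dx": .., "dy": .., "dz": .., "hand": ..}, ...]. A call has 1 to 10 rows; each row is the pose to reach, as a shift and turn from the pose commanded when the call began, along the tool's axes at that moment; what a row does not reach only later rows make up. A row lasts 1/10 s, in which the tool goes at most 50 mm and 8.59 degrees, less where a joint would pass 70% of its speed; a pose out of reach is approached as far as the arm can. A call with a gripper value outside its range is refused whole. The fingers move at their own pace and stop on an object; the grip force is fixed at half the most. Time passes only in rows, so rows that repeat a pose let the fingers close. It gives the time, the measured TCP pose, the force, the opening and the grip force at its end, in the units of the state.
- read_state(): the state, without advancing time (a new reading comes with each control period).
- get_image(name): name is "side" or "top"; returns a dict with "pixels" (480x640x3 uint8, red, green, blue), "mtx" (3x3 intrinsics, pixels), "R" (3x3) and "t" (3): a world point X has camera coordinates R X + t. Camera axes: x right, y down, z forward; pixel columns grow to the right and rows downward; lengths in mm; the calibration is good to about 2 mm. A picture is of the moment at which its call begins. There is no depth.
- finish_job(): hands the job in; it is judged then, once.
The state is a dict: "clock": time; "qpos": joint angles; "qd": joint speeds; "tau": joint torques, N m; "eef_pos": TCP position; "tool_rot": TCP orientation; "force": force on the tool from outside, world axes, zero at the start; "torque": the same for the moment, N m; "width": finger opening in mm; "gripper_force": force on a finger pad.
Only numpy, scipy, OpenCV 4.12 (cv2) and the standard library are available. Lean on these libraries where they do the work, as an engineer would, in place of code of your own. Each camera call takes 0.05 s, during which the arm holds its last target. There are 200 camera calls.

### The job

The spirit level is trapped in the green toolbox, with one end under the fixed black tray. First slide the orange divider panel straight up out of its slots, stand it upright in the narrow blue rack and let go of it; then take hold of the level, tilt it up and draw it out diagonally through the opening beside the tray. Finish while still holding the level in the gripper, still, every part of it at least 5 cm above the toolbox rim and touching nothing else, and leave everything else where it lies.

Things in the scene. Friction and masses are not known exactly. Their poses are not given: they have to be found in the camera images.
- toolbox: Green open toolbox, no lid, fixed to the bench: outside 312 (x) x 182 (y) x 106 mm high, walls and floor 6 mm, inside 300 x 170 x 100 mm deep. Origin: centre of its underside; x along its length, away from the robot, z up. A black tray covers the third nearest the robot; the rest is open on top.
- tray_edge (a point): Middle of the top edge of the toolbox's fixed black tray, where the opening begins (toolbox x = -50 mm, 106 mm high). The tray covers the full inside width from here 100 mm towards the robot (toolbox x -150 to -50 mm), from 92 to 106 mm above the bench, its top flush with the rim.
- slot (a point): Point midway between the two upright black slots of the divider, on the toolbox's side walls (toolbox x = -20 mm, at rim height 106 mm). Slots 9 mm wide, ribs stand 14 mm in from the walls, from 46 mm above the bench (stops at 38 to 46 mm carry the divider) up to the rim.
- divider: Orange flat panel 5 mm thick (x), 160 mm wide (y), 96 mm high (z up), 120 g; its top 14 mm are a red bead 10 mm thick. Origin: middle of its lower edge. Starts upright in the toolbox slots, across the box, lower edge 46 mm above the bench, bead above the rim; 2 mm play in the slots (5 mm sideways), it only slides up.
- divider_edge (a point): Middle of the divider's top edge, 96 mm above its origin: pinch the bead here from above, fingers closing along the divider's x.
- rack: Narrow blue open-topped rack fixed to the bench: outside 36 (x) x 190 (y) x 65 mm high, walls and floor 5 mm, so a slot inside 26 x 180 x 60 mm deep; the divider's y goes along the rack's y, either way round. Origin: centre of its underside, z up.
- level: Yellow spirit level with black ends and green vials, a rigid bar 260 (x) x 22 (y) x 32 mm (z), about 300 g. Origin: centre of its underside; x along its length, +x end is the one in the open part of the toolbox (away from the robot), -x end is under the tray. It starts flat on the toolbox floor (6 mm above the bench), roughly along the box and passing below the divider.
- level_near (a point): Middle of the lower edge of the level's -x end (the end under the tray), 130 mm from its origin.
- level_far (a point): Middle of the lower edge of the level's +x end, 130 mm from its origin.
- hole_saw: Bystander: small steel hole saw, 32 mm diameter, 40 mm high, standing on the toolbox's black tray. Origin: centre of its underside.
- tape_measure: Bystander: yellow and black tape measure 68 x 36 x 62 mm, on the bench to the left. Origin: centre of its underside.
- screwdriver: Bystander: screwdriver lying on the bench to the right. Origin: centre of its underside.
- spray_can: Bystander: orange can, 60 mm diameter, 170 mm high, far left. Origin: centre of its underside.
- duct_collar: Bystander: steel duct collar (ring), 110 mm diameter, 60 mm high, far right. Origin: centre of its underside.
- screw_jar: Bystander: closed jar, 60 mm diameter, 75 mm high, beyond the toolbox. Origin: centre of its underside.
Not all that is in view belongs to the job. There is more than one size of the rack; the job needs the larger. Several things have the shape of the divider; the one meant has the colours described above.

How it is judged:
By the outcome, as a careful person would: the job done as asked, in the order asked, and still so for the second after the job is handed in, while the arm keeps its last pose, push and grip.
It also fails if it takes over 61 s, if anything falls off the work surface, if the arm or the gripper's body presses on something with over 40 N, if the wrist force passes 120 N, or if a joint passes its speed limit or range.

## Working session

There is one attempt and no reset: what is moved stays moved. The work goes in short steps, Python scripts to look and compute and a tool call to move; the robot and the scene stay as the last step left them, time stands still between calls to the robot, and variables do not carry over. Pictures are saved under pics/ and viewed, at most 10 in all, crops included, and the job is handed in when it is done.

Besides the shell and the picture viewer there is one more tool, called after "Call:" in YAML: its name, and indented under it one key for each argument. send_rows: Moves the arm, as the interface text tells. Its arguments: {"type":"object","properties":{"series":{"type":"array","items":{"type":"object","properties":{"ax":{"type":"number"},"ay":{"type":"number"},"az":{"type":"number"},"dx":{"type":"number"},"dy":{"type":"number"},"dz":{"type":"number"},"hand":{"type":"number"}}}}},"required":["series"]}

```bash
ls; mkdir -p pics; cat > h.py <<'E'
import numpy as np, cv2
from cell import read_state, get_image, finish_job
from scipy.spatial.transform import Rotation as Ro
def snap(n,f=None):
    d=get_image(n)
    for k in('mtx','R','t'): d[k]=np.array(d[k],float)
    d['pixels']=np.array(d['pixels'],np.uint8)
    np.savez(f'{n}.npz',**d)
    if f: cv2.imwrite(f'pics/{f}.png',d['pixels'][:,:,::-1])
    return d
def load(n): return dict(np.load(f'{n}.npz'))
def ray(d,u,v):
    r=d['R'].T@np.linalg.solve(d['mtx'],[u,v,1]); return -d['R'].T@d['t'],r
def onz(d,u,v,z):
    c,r=ray(d,u,v); return c+r*(z-c[2])/r[2]
def proj(d,X):
    p=d['mtx']@(d['R']@np.array(X,float)+d['t']); return p[:2]/p[2]
def tri(d1,p1,d2,p2):
    c1,r1=ray(d1,*p1);c2,r2=ray(d2,*p2)
    s=np.linalg.lstsq(np.c_[r1,-r2],c2-c1,rcond=None)[0]
    a,b=c1+s[0]*r1,c2+s[1]*r2
    return (a+b)/2,np.linalg.norm(a-b)
E
python3 - <<'E'
from h import *
for n in('top','side'):
    d=snap(n,n+'0'); print(n,d['mtx'][0],-d['R'].T@d['t'],d['R'][2])
print(read_state())
E
```

```text
pics
top [455.87920416   0.         318.87968799] [ 277.97418754  -11.36098372 1372.45174802] [ 0.16963782  0.00721343 -0.98548007]
side [437.27364061   0.         321.31063371] [  65.70294318 -781.63222028  713.13361244] [ 0.41307635  0.71177499 -0.56810587]
{'clock': 0.1, 'qpos': array([-1.23178734,  0.62925922,  0.03844262,  1.51825046, -0.02700909,
        0.9963087 , -0.02001454]), 'qd': array([ 0.00029473, -0.00067592,  0.00025501, -0.00303481, -0.00079133,
        0.0002035 ,  0.00145598]), 'tau': array([ 3.46007670e-03, -5.64543915e+01,  1.23072356e+00, -1.93975657e+01,
        1.13226110e-02,  5.51710662e-03,  9.20218952e-06]), 'eef_pos': array([255.72277515, 596.91065183, 192.98305278]), 'tool_rot': array([-3.13988468e+00,  8.35812114e-06,  2.73676631e+00]), 'force': array([-0.15144845, -0.76010189,  0.31637267]), 'torque': array([ 0.0196538 ,  0.03814442, -0.05725816]), 'gripper_force': 0.0, 'width': 85.2334872234267}
```

View pics/top0.png

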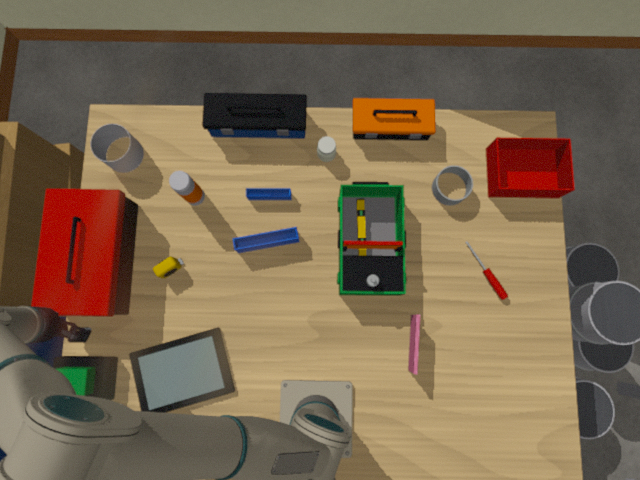

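View pics/side0.png

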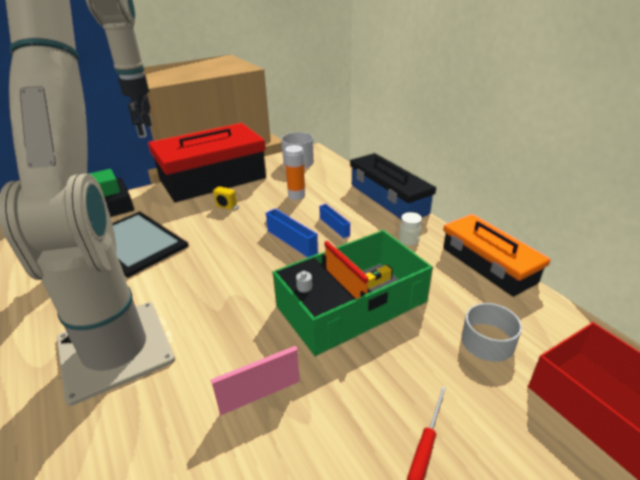

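The top view shows these candidates:
- **Divider:** the panel with the red bead in the toolbox at (372,244), or a pink panel at (415,343). I choose the red and orange one.
- **Rack:** blue at (266,240) is larger, and blue at (269,194) is smaller. I choose the one at (266,240).
- **Level:** the yellow bar at (361,228). The yellow tape measure at (168,267) is not it.

In the side view, the divider's orange face is at (345,270) and the hole saw is on the tray at (304,281).

```bash
python3 - <<'E'
from h import *
d=load('top'); im=d['pixels']; hsv=cv2.cvtColor(im,cv2.COLOR_RGB2HSV)
def m(lo,hi,box):
    k=cv2.inRange(hsv,np.array(lo),np.array(hi)); z=np.zeros_like(k); x0,y0,x1,y1=box; z[y0:y1,x0:x1]=k[y0:y1,x0:x1]
    c,_=cv2.findContours(z,cv2.RETR_EXTERNAL,cv2.CHAIN_APPROX_NONE); c=max(c,key=cv2.contourArea); return c
def rep(name,c,z):
    r=cv2.minAreaRect(c); b=cv2.boxPoints(r); P=np.array([onz(d,*p,z)[:2] for p in b])
    e=[np.linalg.norm(P[i]-P[i-1]) for i in range(2)]
    L=P[1]-P[0] if np.linalg.norm(P[1]-P[0])>np.linalg.norm(P[2]-P[1]) else P[2]-P[1]
    print(name,'px',np.round(b).tolist(),'c',P.mean(0).round(1),'sz',np.round(e,1),'ang',np.degrees(np.arctan2(L[1],L[0])).round(1))
rep('rackbig',m((100,80,60),(130,255,255),(220,215,310,265)),65)
rep('racksmall',m((100,80,60),(130,255,255),(235,180,300,210)),65)
rep('bead',m((0,150,100),(6,255,255),(335,225,410,260)),142)
rep('box',m((45,80,40),(85,255,255),(325,170,420,305)),106)
rep('levelfar',m((20,120,100),(35,255,255),(345,190,380,240)),38)
cv2.imwrite('pics/crop.png',cv2.resize(im[175:300,225:415,::-1],None,fx=4,fy=4,interpolation=cv2.INTER_CUBIC))
E
```

```text
rackbig px [[232.0, 238.0], [296.0, 227.0], [299.0, 241.0], [235.0, 253.0]] c [498.9 153.6] sz [ 44.4 190.4] ang -78.6
racksmall px [[246.0, 199.0], [246.0, 189.0], [290.0, 189.0], [290.0, 199.0]] c [636.1 151.5] sz [130.1  30.6] ang -89.0
bead px [[344.0, 244.0], [344.0, 240.0], [401.0, 240.0], [401.0, 244.0]] c [ 484.7 -149.1] sz [155.7  11.1] ang -88.9
box px [[337.0, 294.0], [337.0, 183.0], [405.0, 183.0], [405.0, 294.0]] c [ 504.  -148.9] sz [187.6 317.8] ang 0.7
levelfar px [[357.0, 216.0], [365.0, 216.0], [365.0, 237.0], [357.0, 237.0]] c [ 548.6 -126.5] sz [63.9 24. ] ang -179.9
```

View pics/crop.png

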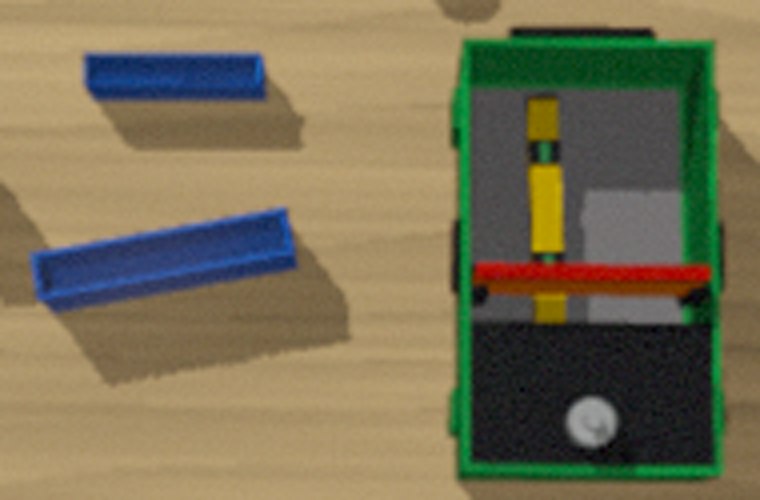

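The crop confirms all three choices: the red bead on the orange panel at crop (592,272), the level running beneath it at crop (545,200), and the larger rack at crop (165,258). Next I'll refine the edges to sub-pixel accuracy.

```bash
cat > meas.py <<'E'
from h import *
K=8
def edge(d,p,q,lo,hi,half=5,n=40,t=(0.15,0.85)):
    """subpixel line fit to strongest gradient across guess line p-q; chan diff image lo"""
    pass
def cont(d,box,lo,hi):
    x0,y0,x1,y1=box
    im=cv2.resize(d['pixels'][y0:y1,x0:x1],None,fx=K,fy=K,interpolation=cv2.INTER_CUBIC)
    m=cv2.inRange(cv2.cvtColor(im,cv2.COLOR_RGB2HSV),np.array(lo),np.array(hi))
    c,_=cv2.findContours(m,cv2.RETR_EXTERNAL,cv2.CHAIN_APPROX_NONE); c=max(c,key=cv2.contourArea)[:,0].astype(float)
    return (c+.5)/K-.5+[x0,y0]
def world(d,c,z): return np.array([onz(d,*p,z)[:2] for p in c])
E
python3 - <<'E'
from meas import *
d=load('top')
def side(P,dirn,ax0,tol=2.5,trim=.12):
    # points extreme in direction dirn in frame rotated by ax0(deg)
    a=np.radians(ax0); R=np.array([[np.cos(a),np.sin(a)],[-np.sin(a),np.cos(a)]]); Q=P@R.T
    i={'x':0,'y':1}[dirn[1]]; s=1 if dirn[0]=='+' else -1
    o=Q[:,1-i]; l,h=o.min(),o.max(); k=(o>l+trim*(h-l))&(o<h-trim*(h-l)); q=Q[k]; mx=np.median(np.sort(s*q[:,i])[-max(5,len(q)//10):])
    q=q[s*q[:,i]>mx-tol*2]; f=np.polyfit(q[:,1-i],q[:,i],1); r=q[:,i]-np.polyval(f,q[:,1-i])
    return round(np.polyval(f,(l+h)/2),1),round(np.degrees(np.arctan(f[0])),2),round(r.std(),2)
B=cont(d,(220,215,310,265),(100,80,60),(130,255,255)); P=world(d,B,65)
a=11.4
for s in('+x','-x','+y','-y'): print('rack',s,side(P,s,a))
G=world(d,cont(d,(325,170,420,305),(45,80,40),(85,255,255)),106)
for s in('+x','-x','+y','-y'): print('box',s,side(G,s,0))
D=world(d,cont(d,(335,225,415,260),(0,170,110),(5,255,255)),142)
for s in('+x','-x','+y','-y'): print('bead',s,side(D,s,0))
L=world(d,cont(d,(350,190,375,240),(20,120,60),(35,255,255)),38)
for s in('+x','-x','+y','-y'): print('lev',s,side(L,s,0))
L2=world(d,cont(d,(350,190,375,212),(18,90,50),(38,255,255)),38)
for s in('+x','-x','+y','-y'): print('levfar',s,side(L2,s,0))
L3=world(d,cont(d,(350,247,375,258),(18,90,50),(38,255,255)),38)
for s in('+y','-y'): print('levnear',s,side(L3,s,0),L3.mean(0))
print('far-end hsv col', cv2.cvtColor(d['pixels'][190:222,361:362],cv2.COLOR_RGB2HSV)[:,0].tolist())
H=d['pixels']; print('holesaw',onz(d,373,280,146))
E
```

```text
rack +x (np.float64(541.3), np.float64(-0.25), np.float64(0.21))
rack -x (np.float64(497.8), np.float64(0.24), np.float64(0.28))
rack +y (np.float64(146.4), np.float64(4.12), np.float64(0.83))
rack -y (np.float64(-42.5), np.float64(1.57), np.float64(0.44))
box +x (np.float64(661.1), np.float64(-0.46), np.float64(1.56))
box -x (np.float64(343.9), np.float64(-0.65), np.float64(0.28))
box +y (np.float64(-56.8), np.float64(0.27), np.float64(2.25))
box -y (np.float64(-243.5), np.float64(0.48), np.float64(0.81))
bead +x (np.float64(487.8), np.float64(0.2), np.float64(0.56))
bead -x (np.float64(478.2), np.float64(-0.41), np.float64(0.4))
bead +y (np.float64(-71.2), np.float64(3.11), np.float64(1.39))
bead -y (np.float64(-226.9), np.float64(-21.12), np.float64(1.73))
lev +x (np.float64(582.8), np.float64(0.34), np.float64(0.59))
lev -x (np.float64(513.9), np.float64(-0.91), np.float64(0.23))
lev +y (np.float64(-114.0), np.float64(3.41), np.float64(0.33))
lev -y (np.float64(-139.6), np.float64(1.83), np.float64(0.2))
levfar +x (np.float64(634.1), np.float64(-2.95), np.float64(0.38))
levfar -x
[... 255 characters left out ...]
5)) [ 472.56967708 -129.78543464]
levnear -y (np.float64(-142.0), np.float64(-1.73), np.float64(0.45)) [ 472.56967708 -129.78543464]
far-end hsv col [[69, 194, 71], [67, 198, 72], [69, 211, 70], [71, 215, 70], [70, 204, 70], [70, 255, 72], [67, 158, 87], [72, 88, 75], [120, 10, 53], [23, 190, 67], [24, 255, 117], [25, 255, 131], [24, 255, 131], [25, 255, 131], [26, 255, 130], [25, 255, 130], [25, 255, 133], [24, 255, 130], [24, 255, 131], [25, 249, 118], [49, 126, 85], [69, 169, 110], [70, 162, 115], [68, 147, 116], [69, 155, 115], [55, 117, 98], [24, 231, 140], [25, 255, 186], [25, 255, 187], [25, 255, 187], [25, 255, 185], [25, 255, 185]]
holesaw [ 380.5302586  -149.92821237  146.        ]
```

```bash
cat >> h.py <<'E'
def go(pos,rpy,frm=None):
    """rows for target TCP pos (mm), rpy(deg)"""
    s=read_state(); p,r=frm if frm else (s['eef_pos'],np.degrees(s['tool_rot']))
    R0=Ro.from_euler('xyz',r,degrees=True); R1=Ro.from_euler('xyz',rpy,degrees=True)
    print('d',np.round(R0.inv().apply(np.array(pos)-p)/10,2),'a',np.round((R0.inv()*R1).as_rotvec(),3))
E
python3 -c "
from h import *
go([420,300,320],[180,0,110]);go([485.5,-100,320],[180,0,90])"
```

```text
d [-26.79 -20.84 -12.67] a [-0.002  0.001  0.817]
d [-48.57 -55.03 -12.61] a [-2.000e-03  1.000e-03  1.166e+00]
```

Call:
send_rows:
  series:
    - {"dz": -5, "hand": 0.3}
    - {"dz": -10, "hand": 0.3}
    - {"dz": -12.5, "hand": 0.3}
    - {"dz": -12.5, "hand": 0.3}

```text
invalid input at $.series[0]: expected keys ax, ay, az, dx, dy, dz, hand
```

Call:
send_rows:
  series:
    - {"ax": 0, "ay": 0, "az": 0, "dx": 0, "dy": 0, "dz": -5, "hand": 0.3}
    - {"ax": 0, "ay": 0, "az": 0, "dx": 0, "dy": 0, "dz": -10, "hand": 0.3}
    - {"ax": 0, "ay": 0, "az": 0.1, "dx": -5, "dy": -4, "dz": -12.6, "hand": 0.3}
    - {"ax": 0, "ay": 0, "az": 0.8, "dx": -26.8, "dy": -20.8, "dz": -12.6, "hand": 0.3}
    - {"ax": 0, "ay": 0, "az": 0.8, "dx": -26.8, "dy": -20.8, "dz": -12.6, "hand": 0.3}
    - {"ax": 0, "ay": 0, "az": 0.8, "dx": -26.8, "dy": -20.8, "dz": -12.6, "hand": 0.3}
    - {"ax": 0, "ay": 0, "az": 0.8, "dx": -26.8, "dy": -20.8, "dz": -12.6, "hand": 0.3}
    - {"ax": 0, "ay": 0, "az": 0.8, "dx": -26.8, "dy": -20.8, "dz": -12.6, "hand": 0.3}
    - {"ax": 0, "ay": 0, "az": 0.8, "dx": -26.8, "dy": -20.8, "dz": -12.6, "hand": 0.3}

```text
clock: 1.0
eef_pos: [421.2, 297.9, 319.8]
tool_rot: [-3.141, 0.001, 1.933]
force: [1.0, -0.6, 0.7]
width: 59.9
gripper_force: 0.0
```

```bash
python3 -c "
from h import *
s=read_state();print(s['clock'],s['eef_pos'],np.degrees(s['tool_rot']),s['qpos'].round(2),s['width'])
go([485.5,-149,260],[180,0,90])"
```

```text
1.0 [421.21921391 297.88003611 319.75760999] [-1.79985796e+02  4.24930450e-02  1.10757052e+02] [-0.9   0.32  0.31  1.71 -0.11  1.13 -0.19] 59.94504214743887
d [-44.06  -9.83   6.01] a [-0.     0.001  0.362]
```

Call:
send_rows:
  series:
    - {"ax": 0, "ay": 0, "az": 0.15, "dx": -5, "dy": -1.1, "dz": 0.6, "hand": 0.45}
    - {"ax": 0, "ay": 0, "az": 0.362, "dx": -44.1, "dy": -9.8, "dz": 6.0, "hand": 0.45}
    - {"ax": 0, "ay": 0, "az": 0.362, "dx": -44.1, "dy": -9.8, "dz": 6.0, "hand": 0.45}
    - {"ax": 0, "ay": 0, "az": 0.362, "dx": -44.1, "dy": -9.8, "dz": 6.0, "hand": 0.45}
    - {"ax": 0, "ay": 0, "az": 0.362, "dx": -44.1, "dy": -9.8, "dz": 6.0, "hand": 0.45}
    - {"ax": 0, "ay": 0, "az": 0.362, "dx": -44.1, "dy": -9.8, "dz": 6.0, "hand": 0.45}
    - {"ax": 0, "ay": 0, "az": 0.362, "dx": -44.1, "dy": -9.8, "dz": 6.0, "hand": 0.45}
    - {"ax": 0, "ay": 0, "az": 0.362, "dx": -44.1, "dy": -9.8, "dz": 6.0, "hand": 0.45}
    - {"ax": 0, "ay": 0, "az": 0.362, "dx": -44.1, "dy": -9.8, "dz": 6.0, "hand": 0.45}
    - {"ax": 0, "ay": 0, "az": 0.362, "dx": -44.1, "dy": -9.8, "dz": 6.0, "hand": 0.45}

```text
clock: 2.0
eef_pos: [485.5, -153.8, 259.3]
tool_rot: [-3.141, 0.005, 1.565]
force: [0.5, -0.1, -0.3]
width: 46.9
gripper_force: 0.0
```

```bash
python3 -c "
from h import *
s=read_state();print(s['clock'],s['eef_pos'],np.degrees(s['tool_rot']),s['qpos'].round(2),s['width'])
go([485.5,-149,117],[180,0,90])"
```

```text
2.0 [ 485.54081629 -153.77220235  259.30943064] [-179.95550168    0.26035488   89.64093618] [-0.13  0.39  0.53  1.83 -0.23  0.99  0.49] 46.939116948742786
d [ 0.54  0.   14.23] a [-0.001  0.005 -0.006]
```

Call:
send_rows:
  series:
    - {"ax": 0, "ay": 0, "az": 0, "dx": 0, "dy": 0, "dz": 4, "hand": 0.5}
    - {"ax": 0, "ay": 0, "az": 0, "dx": 0, "dy": 0, "dz": 8, "hand": 0.5}
    - {"ax": 0, "ay": 0, "az": 0, "dx": 0, "dy": 0, "dz": 10, "hand": 0.5}
    - {"ax": 0, "ay": 0, "az": 0, "dx": 0, "dy": 0, "dz": 10, "hand": 0.5}
    - {"ax": 0, "ay": 0, "az": 0, "dx": 0, "dy": 0, "dz": 10, "hand": 0.5}

```text
clock: 2.5
eef_pos: [486.9, -145.9, 160.1]
tool_rot: [-3.141, -0.0, 1.575]
force: [-0.5, -0.0, 1.2]
width: 42.9
gripper_force: 0.0
```

```bash
python3 -c "
from h import *
s=read_state();print(s['clock'],s['eef_pos'],np.degrees(s['tool_rot']),s['width'])
d=snap('top');e=snap('side')
a=d['pixels'][200:300,320:420,::-1];b=e['pixels'][200:320,270:390,::-1]
cv2.imwrite('pics/c2.png',np.hstack([cv2.resize(a,(400,400)),cv2.resize(b,(400,400))]))"
```

```text
2.5 [ 486.88370073 -145.87786966  160.11124907] [-1.79988594e+02 -2.23628156e-03  9.02445516e+01] 42.92647673348342
```

View pics/c2.png

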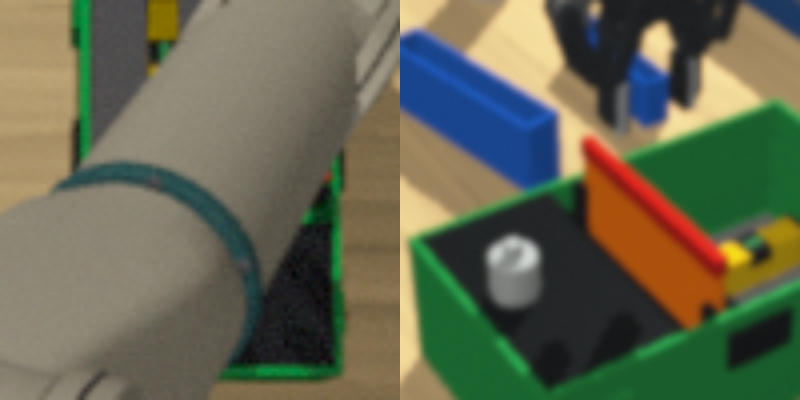

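The side crop (right half) shows the open fingers at crop x 615 and 690, straddling the bead line and above its middle at crop (655,205). I'll check this numerically.

```bash
python3 -c "
from meas import *
e=load('side')
c=cont(e,(270,190,400,330),(0,170,120),(5,255,255)); 
print(c.min(0),c.max(0)); 
for X in([485.5,-69,142],[485.5,-229,142],[485.5,-149,142],[487,-146,160]): print(X,proj(e,X).round(1))
# top outline of bead: ends
i=c[:,0].argmin();print('L',c[i],'R',c[c[:,0].argmax()])
for p,y in((c[i],-69),(c[c[:,0].argmax()],-229)): 
  print(onz(e,*p,142),onz(e,*p,135))
"
```

```text
[324.6875 241.1875] [366.4375 281.9375]
[485.5, -69, 142] [323.7 240.9]
[485.5, -229, 142] [364.3 278.5]
[485.5, -149, 142] [342.7 258.6]
[487, -146, 160] [342.6 251. ]
L [324.6875 242.4375] R [366.4375 279.9375]
[484.30084566 -75.55622506 142.        ] [489.4313182  -66.90232716 135.        ]
[ 486.63311006 -234.98876759  142.        ] [ 491.7921676  -228.28892698  135.        ]
```

Call:
send_rows:
  series:
    - {"ax": 0, "ay": 0, "az": 0, "dx": 0, "dy": 0, "dz": 2, "hand": 0.5}
    - {"ax": 0, "ay": 0, "az": 0, "dx": 0, "dy": 0, "dz": 4.3, "hand": 0.5}
    - {"ax": 0, "ay": 0, "az": 0, "dx": 0, "dy": 0, "dz": 4.3, "hand": 0.5}
    - {"ax": 0, "ay": 0, "az": 0, "dx": 0, "dy": 0, "dz": 4.3, "hand": 0.5}
    - {"ax": 0, "ay": 0, "az": 0, "dx": 0, "dy": 0, "dz": 4.3, "hand": 0.85}
    - {"ax": 0, "ay": 0, "az": 0, "dx": 0, "dy": 0, "dz": 4.3, "hand": 0.85}
    - {"ax": 0, "ay": 0, "az": 0, "dx": 0, "dy": 0, "dz": 4.3, "hand": 1}
    - {"ax": 0, "ay": 0, "az": 0, "dx": 0, "dy": 0, "dz": 4.3, "hand": 1}
    - {"ax": 0, "ay": 0, "az": 0, "dx": 0, "dy": 0, "dz": 4.3, "hand": 1}
    - {"ax": 0, "ay": 0, "az": 0, "dx": 0, "dy": 0, "dz": 4.3, "hand": 1}

```text
clock: 3.6
eef_pos: [486.7, -146.1, 116.8]
tool_rot: [3.142, -0.0, 1.575]
force: [0.3, 0.1, -0.6]
width: 0.4
gripper_force: 0.0
```

```bash
python3 -c "
from h import *
e=snap('side');s=read_state();print(s['eef_pos'],s['width'],s['gripper_force'])
b=e['pixels'][170:320,250:450,::-1]
cv2.imwrite('pics/c3.png',cv2.resize(b,(800,600),interpolation=cv2.INTER_CUBIC))"
```

```text
[ 486.67862131 -146.10869194  116.78346787] 0.11543661979794123 0.0
```

View pics/c3.png

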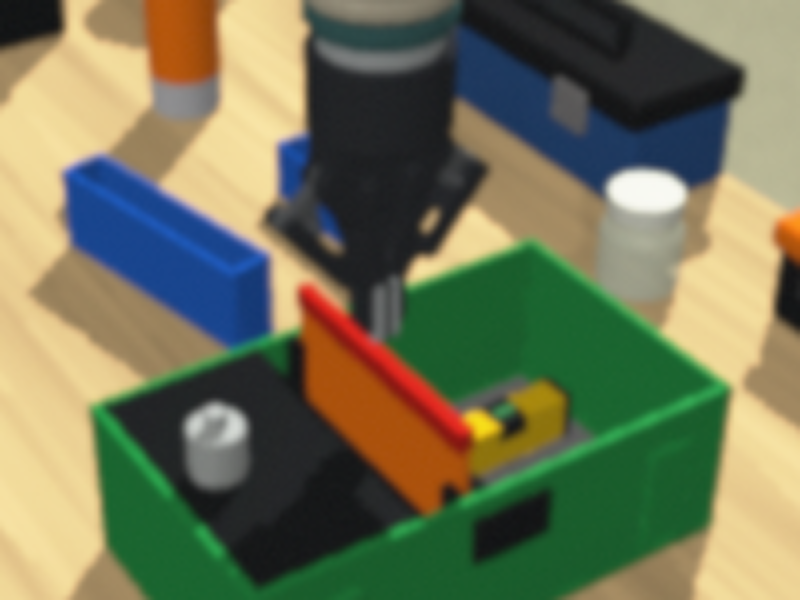

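The fingers closed at crop (387,335), where they appear to sit above or behind the bead with nothing held. I'll compare the seen fingertip with the reported TCP.

```bash
python3 -c "
from h import *
e=load('side');s=read_state();p=s['eef_pos']
print('proj now',proj(e,p),'seen ~(346.5,254.5)', 'bead top mid now', proj(e,[485.5,-149,142]))
for dz in(10,20,30,40): print(dz,proj(e,p+[0,0,dz]), proj(e,p+[10,0,dz]))
d=cv2.imread('pics/side0.png')[90:150,110:170]; t=cv2.imread('pics/top0.png')[300:360,50:110]
print('start proj side',proj(e,[256,597,193.8]),'top',proj(load('top'),[256,597,193.8]))
cv2.imwrite('pics/c4.png',np.hstack([cv2.resize(d,(390,390)),cv2.resize(t,(390,390))]))"
```

```text
proj now [342.37092777 266.8878822 ] seen ~(346.5,254.5) bead top mid now [342.73715663 258.58791985]
10 [342.40674547 263.29184757] [346.20984519 261.8089755 ]
20 [342.44298991 259.65296956] [346.26849079 258.17699563]
30 [342.47966875 255.97047791] [346.32783624 254.50167366]
40 [342.51678986 252.24358382] [346.38789414 250.7822291 ]
start proj side [148.82130383 146.75434525] top [ 81.98295075 321.81227205]
```

View pics/c4.png

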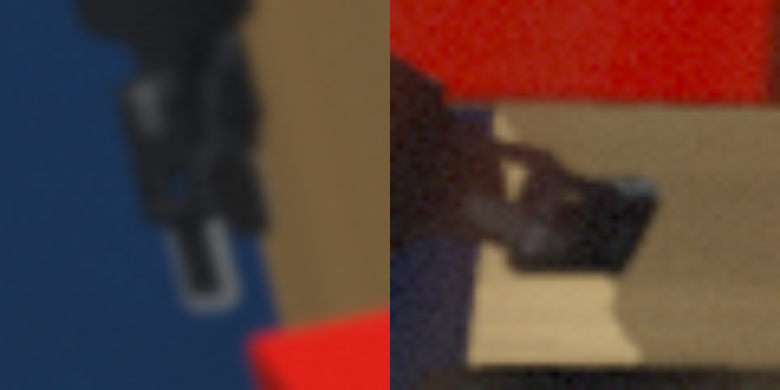

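The bead hasn't moved from (342.7,258.6), but the fingertip appears about 12 px higher than the reported TCP projects. Before gripping, I need to calibrate the reported pose against the cameras. I'll move the shut gripper to a free spot that both cameras can see.

Call:
send_rows:
  series:
    - {"ax": 0, "ay": 0, "az": 0, "dx": 0, "dy": 0, "dz": -5, "hand": 1}
    - {"ax": 0, "ay": 0, "az": 0, "dx": 0, "dy": 0, "dz": -10, "hand": 1}
    - {"ax": 0, "ay": 0, "az": 0, "dx": 0, "dy": 0, "dz": -14, "hand": 1}
    - {"ax": 0, "ay": 0, "az": 0, "dx": 45, "dy": -3, "dz": -14, "hand": 1}
    - {"ax": 0, "ay": 0, "az": 0, "dx": 45, "dy": -3, "dz": -14, "hand": 1}
    - {"ax": 0, "ay": 0, "az": 0, "dx": 45, "dy": -3, "dz": -14, "hand": 1}
    - {"ax": 0, "ay": 0, "az": 0, "dx": 45, "dy": -3, "dz": -14, "hand": 1}
    - {"ax": 0, "ay": 0, "az": 0, "dx": 45, "dy": -3, "dz": -14, "hand": 1}
    - {"ax": 0, "ay": 0, "az": 0, "dx": 45, "dy": -3, "dz": -14, "hand": 1}
    - {"ax": 0, "ay": 0, "az": 0, "dx": 45, "dy": -3, "dz": -14, "hand": 1}

```text
clock: 4.65
eef_pos: [461.5, 205.0, 257.0]
tool_rot: [3.141, -0.0, 1.575]
force: [1.1, -0.5, 1.5]
width: -0.1
gripper_force: 0.0
```

Call:
send_rows:
  series:
    - {"ax": 0, "ay": 0, "az": 0, "dx": 0, "dy": 0, "dz": 0, "hand": 1}
    - {"ax": 0, "ay": 0, "az": 0, "dx": 0, "dy": 0, "dz": 0, "hand": 1}
    - {"ax": 0, "ay": 0, "az": 0, "dx": 0, "dy": 0, "dz": 0, "hand": 1}
    - {"ax": 0, "ay": 0, "az": 0, "dx": 0, "dy": 0, "dz": 0, "hand": 1}
    - {"ax": 0, "ay": 0, "az": 0, "dx": 0, "dy": 0, "dz": 0, "hand": 1}

```text
clock: 5.15
eef_pos: [462.4, 201.5, 257.0]
tool_rot: [3.141, 0.0, 1.572]
force: [0.1, 0.3, 1.0]
width: -0.1
gripper_force: 0.0
```

```bash
python3 -c "
from h import *
d=snap('top');e=snap('side');s=read_state();p=s['eef_pos'];print(p,np.degrees(s['tool_rot']),s['qpos'].round(3))
o=[]
for c in(e,d):
  u,v=proj(c,p).round().astype(int); print(u,v,proj(c,p))
  x0,y0=max(0,u-30),max(0,v-40); print('origin',x0,y0)
  o.append(cv2.resize(c['pixels'][y0:y0+60,x0:x0+60,::-1],(400,400),interpolation=cv2.INTER_CUBIC))
cv2.imwrite('pics/c5.png',np.hstack(o))"
```

```text
[462.27140526 202.08788491 256.93180642] [ 1.79993362e+02 -4.67035548e-03  9.01238223e+01] [-0.804  0.375  0.469  1.84  -0.202  0.974 -0.247]
261 156 [260.58682725 156.2644783 ]
origin 231 116
236 241 [236.17325338 240.75025256]
origin 206 201
```

View pics/c5.png

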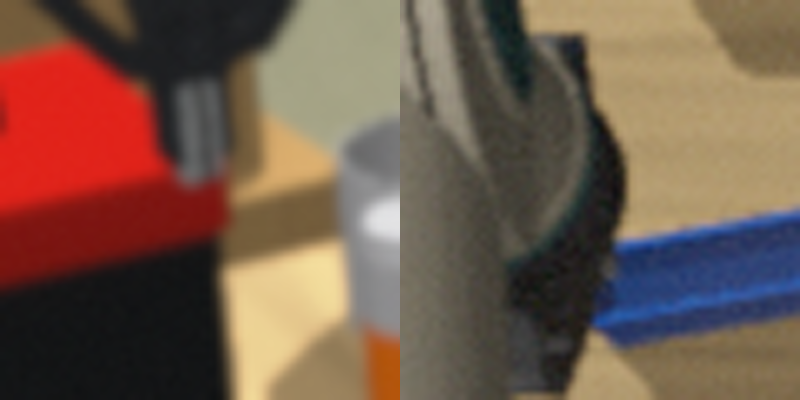

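In the side crop (left half) the shut tip is at px (261,143.5), but the reported TCP projects to (260.6,156.3), about 13 px lower. In the top crop the arm hides the fingertips. I'll collect more poses with known displacements and solve for the offset.

Call:
send_rows:
  series:
    - {"ax": 0, "ay": 0, "az": 0, "dx": -20, "dy": 2.5, "dz": 0, "hand": 1}
    - {"ax": 0, "ay": 0, "az": 0, "dx": -20, "dy": 2.5, "dz": 0, "hand": 1}
    - {"ax": 0, "ay": 0, "az": 0, "dx": -20, "dy": 2.5, "dz": 0, "hand": 1}
    - {"ax": 0, "ay": 0, "az": 0, "dx": -20, "dy": 2.5, "dz": 0, "hand": 1}
    - {"ax": 0, "ay": 0, "az": 0, "dx": -20, "dy": 2.5, "dz": 0, "hand": 1}
    - {"ax": 0, "ay": 0, "az": 0, "dx": -20, "dy": 2.5, "dz": 0, "hand": 1}
    - {"ax": 0, "ay": 0, "az": 0, "dx": -20, "dy": 2.5, "dz": 0, "hand": 1}
    - {"ax": 0, "ay": 0, "az": 0, "dx": -20, "dy": 2.5, "dz": 0, "hand": 1}

```text
clock: 6.05
eef_pos: [487.7, 4.9, 256.6]
tool_rot: [-3.141, -0.001, 1.578]
force: [0.6, -1.4, -0.3]
width: 0.1
gripper_force: 0.0
```

```bash
python3 -c "
from h import *
e=snap('side','B');s=read_state();p=s['eef_pos'];print(p,proj(e,p)); np.save('pB.npy',p)
e=snap('top','Bt');print(proj(e,p))"
```

```text
[487.70965967   4.8256279  256.64754864] [306.84631806 183.5124855 ]
[315.79631861 232.14480799]
```

Call:
send_rows:
  series:
    - {"ax": 0, "ay": 0, "az": 0, "dx": -15, "dy": 0, "dz": 0, "hand": 1}
    - {"ax": 0, "ay": 0, "az": 0, "dx": -15, "dy": 0, "dz": 7, "hand": 1}
    - {"ax": 0, "ay": 0, "az": 0, "dx": -15, "dy": 0, "dz": 7, "hand": 1}
    - {"ax": 0, "ay": 0, "az": 0, "dx": -15, "dy": 0, "dz": 7, "hand": 1}
    - {"ax": 0, "ay": 0, "az": 0, "dx": -15, "dy": 0, "dz": 7, "hand": 1}
    - {"ax": 0, "ay": 0, "az": 0, "dx": -15, "dy": 0, "dz": 7, "hand": 1}
    - {"ax": 0, "ay": 0, "az": 0, "dx": -15, "dy": 0, "dz": 7, "hand": 1}

```text
clock: 6.85
eef_pos: [489.3, -145.1, 187.3]
tool_rot: [3.141, -0.001, 1.578]
force: [-0.9, 0.8, 0.2]
width: -0.1
gripper_force: 0.0
```

```bash
python3 -c "
from h import *
e=snap('side','C');s=read_state();p=s['eef_pos'];print(p,proj(e,p)); np.save('pC.npy',p)
o=[]
for f in 'BC':
  q=np.load(f'p{f}.npy'); u,v=proj(e,q).round().astype(int); print(f,'origin',u-20,v-35)
  o.append(cv2.resize(cv2.imread(f'pics/{f}.png')[v-35:v+5,u-20:u+20],(400,400),interpolation=cv2.INTER_CUBIC))
cv2.imwrite('pics/c6.png',np.hstack(o))"
```

```text
[ 489.28678895 -145.08544896  187.4347451 ] [343.39976636 239.92813975]
B origin 287 149
C origin 323 205
```

View pics/c6.png

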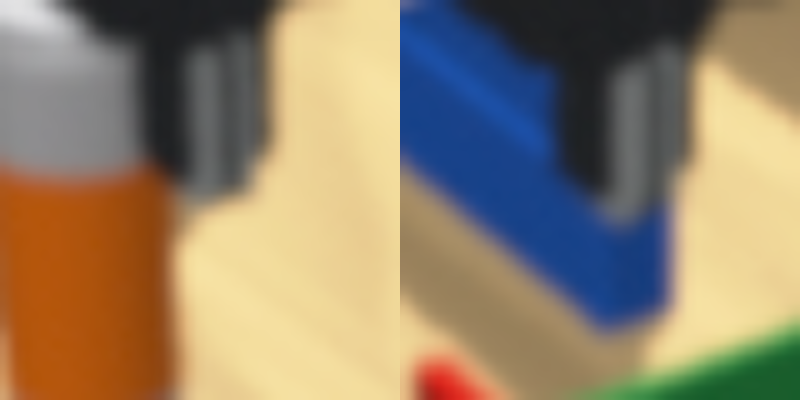

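```bash
python3 -c "
from h import *
from scipy.optimize import least_squares
e=load('side')
P=np.array([[462.3,202.1,256.9],[487.7,4.8,256.6],[489.3,-145.1,187.4],[486.7,-146.1,116.8]])
S=np.array([[261,143.5],[308.4,168.7],[347,226.5],[346.5,254.5]])
for idx in([0,1,2],[0,1,2,3]):
  f=lambda o:np.concatenate([proj(e,P[i]+o)-S[i] for i in idx])
  r=least_squares(f,[0,0,0]);J=r.jac;print(r.x.round(1),r.fun.round(1),np.sqrt(np.diag(np.linalg.inv(J.T@J))).round(1))
  g=lambda z:np.concatenate([proj(e,P[i]+[0,0,z[0]])-S[i] for i in idx]); r=least_squares(g,[0]);print(r.x,r.fun.round(1))
"
```

```text
[  0.4 -11.   39.7] [-0.  -0.6  0.3  0.5 -0.3 -0. ] [5.1 9.1 5.4]
[34.91289817] [-1.8 -0.1 -2.2  0.8 -3.4 -0.4]
[  0.6 -11.7  40.2] [ 0.2 -0.7  0.6  0.4 -0.  -0.1 -0.7  0.3] [4.  6.7 4.5]
[34.7155066] [-1.8 -0.1 -2.1  0.8 -3.4 -0.3 -4.  -0.3]
```

The offset fits (0, 0, +38) mm once the 11 mm pad half-width is allowed for. The real fingertips are therefore about 38 mm above the reported TCP, which explains the miss above the bead. I'll descend further and watch the force.

Call:
send_rows:
  series:
    - {"ax": 0, "ay": 0, "az": 0, "dx": -0.3, "dy": -0.3, "dz": 0, "hand": 0.5}
    - {"ax": 0, "ay": 0, "az": 0, "dx": -0.3, "dy": -0.3, "dz": 0, "hand": 0.5}
    - {"ax": 0, "ay": 0, "az": 0, "dx": -0.3, "dy": -0.3, "dz": 3, "hand": 0.5}
    - {"ax": 0, "ay": 0, "az": 0, "dx": -0.3, "dy": -0.3, "dz": 5, "hand": 0.5}
    - {"ax": 0, "ay": 0, "az": 0, "dx": -0.3, "dy": -0.3, "dz": 7, "hand": 0.5}
    - {"ax": 0, "ay": 0, "az": 0, "dx": -0.3, "dy": -0.3, "dz": 8, "hand": 0.5}
    - {"ax": 0, "ay": 0, "az": 0, "dx": -0.3, "dy": -0.3, "dz": 8.7, "hand": 0.5}
    - {"ax": 0, "ay": 0, "az": 0, "dx": -0.3, "dy": -0.3, "dz": 8.7, "hand": 0.5}
    - {"ax": 0, "ay": 0, "az": 0, "dx": -0.3, "dy": -0.3, "dz": 8.7, "hand": 0.5}

```text
clock: 7.8
eef_pos: [485.9, -150.1, 100.4]
tool_rot: [3.141, 0.0, 1.575]
force: [-0.4, -0.8, 0.3]
width: 42.8
gripper_force: 0.0
```

Call:
send_rows:
  series:
    - {"ax": 0, "ay": 0, "az": 0, "dx": 0, "dy": 0, "dz": 0.6, "hand": 0.5}
    - {"ax": 0, "ay": 0, "az": 0, "dx": 0, "dy": 0, "dz": 1.2, "hand": 0.5}
    - {"ax": 0, "ay": 0, "az": 0, "dx": 0, "dy": 0, "dz": 1.8, "hand": 0.5}
    - {"ax": 0, "ay": 0, "az": 0, "dx": 0, "dy": 0, "dz": 1.8, "hand": 0.5}

```text
clock: 8.2
eef_pos: [484.8, -149.6, 80.9]
tool_rot: [-3.14, -0.001, 1.575]
force: [-0.1, -0.4, 0.0]
width: 42.7
gripper_force: 0.0
```

```bash
python3 -c "
from h import *
s=read_state();print(s['eef_pos'],s['force'],s['width']); snap('side','D')"
```

```text
[ 484.76806592 -149.61121263   80.93771651] [-0.05479765 -0.41617571  0.02801716] 42.71078002331673
```

Call:
send_rows:
  series:
    - {"ax": 0, "ay": 0, "az": 0, "dx": 0, "dy": 0, "dz": 0, "hand": 0.8}
    - {"ax": 0, "ay": 0, "az": 0, "dx": 0, "dy": 0, "dz": 0, "hand": 0.9}
    - {"ax": 0, "ay": 0, "az": 0, "dx": 0, "dy": 0, "dz": 0, "hand": 1}
    - {"ax": 0, "ay": 0, "az": 0, "dx": 0, "dy": 0, "dz": 0, "hand": 1}
    - {"ax": 0, "ay": 0, "az": 0, "dx": 0, "dy": 0, "dz": 0, "hand": 1}
    - {"ax": 0, "ay": 0, "az": 0, "dx": 0, "dy": 0, "dz": 0, "hand": 1}

```text
clock: 8.85
eef_pos: [485.9, -150.0, 82.1]
tool_rot: [3.141, 0.0, 1.575]
force: [0.8, 0.3, 3.3]
width: 9.0
gripper_force: 59.5
```

The bead is gripped, with a 9 mm opening and 59.5 N. Now I'll lift straight up.

Call:
send_rows:
  series:
    - {"ax": 0, "ay": 0, "az": 0, "dx": 0, "dy": 0, "dz": -1, "hand": 1}
    - {"ax": 0, "ay": 0, "az": 0, "dx": 0, "dy": 0, "dz": -2.5, "hand": 1}
    - {"ax": 0, "ay": 0, "az": 0, "dx": 0, "dy": 0, "dz": -4.5, "hand": 1}
    - {"ax": 0, "ay": 0, "az": 0, "dx": 0, "dy": 0, "dz": -6.5, "hand": 1}
    - {"ax": 0, "ay": 0, "az": 0, "dx": 0, "dy": 0, "dz": -8.5, "hand": 1}
    - {"ax": 0, "ay": 0, "az": 0, "dx": 0, "dy": 0, "dz": -10.5, "hand": 1}
    - {"ax": 0, "ay": 0, "az": 0, "dx": 0, "dy": 0, "dz": -12, "hand": 1}
    - {"ax": 0, "ay": 0, "az": 0, "dx": 0, "dy": 0, "dz": -12, "hand": 1}
    - {"ax": 0, "ay": 0, "az": 0, "dx": 0, "dy": 0, "dz": -12, "hand": 1}

```text
clock: 9.75
eef_pos: [484.9, -149.6, 201.6]
tool_rot: [-3.141, -0.0, 1.575]
force: [0.6, 0.8, -0.9]
width: 8.5
gripper_force: 59.0
```

```bash
python3 -c "
from h import *
s=read_state();print(s['clock'],s['eef_pos'],s['force'],s['width'],s['gripper_force'])
from meas import *
e=snap('side','E')
c=cont(e,(250,120,420,330),(0,170,120),(5,255,255)); L=c[c[:,0].argmin()];R=c[c[:,0].argmax()];print(L,R)
for z in (258,262,266): print(z,onz(e,*L,z),onz(e,*R,z-7))
o=cont(e,(250,120,420,330),(6,170,100),(18,255,255)); print('orange',o.min(0),o.max(0))
c0=(s['eef_pos'][0],s['eef_pos'][1])
go([503.4,154.5,202],[180,0,101.4])
"
```

```text
9.75 [ 484.86166944 -149.58300458  201.62019627] [ 0.5604177   0.75288969 -0.87672924] 8.539562883544175 58.95015299320221
[249.5625 128.4375] [264.4375 148.4375]
258 [517.70771822 402.5443396  258.        ] [497.72758989 256.70328467 251.        ]
262 [513.73521641 392.13705236 262.        ] [493.9881982  247.71596605 255.        ]
266 [509.7627146  381.72976511 266.        ] [490.24880652 238.72864743 259.        ]
orange [323.5625 199.9375] [368.5625 268.4375]
d [30.39  2.01 -0.07] a [-0.002 -0.001 -0.195]
```

Call:
send_rows:
  series:
    - {"ax": 0, "ay": 0, "az": 0, "dx": 3, "dy": 0, "dz": 0, "hand": 1}
    - {"ax": 0, "ay": 0, "az": -0.06, "dx": 7, "dy": 0.5, "dz": 0, "hand": 1}
    - {"ax": 0, "ay": 0, "az": -0.1, "dx": 11, "dy": 0.8, "dz": 0, "hand": 1}
    - {"ax": 0, "ay": 0, "az": -0.14, "dx": 15, "dy": 1.2, "dz": 0, "hand": 1}
    - {"ax": 0, "ay": 0, "az": -0.195, "dx": 19, "dy": 1.5, "dz": 0, "hand": 1}
    - {"ax": 0, "ay": 0, "az": -0.195, "dx": 23, "dy": 1.8, "dz": 0, "hand": 1}
    - {"ax": 0, "ay": 0, "az": -0.195, "dx": 27, "dy": 2.0, "dz": 0, "hand": 1}
    - {"ax": 0, "ay": 0, "az": -0.195, "dx": 30.4, "dy": 2.0, "dz": 0, "hand": 1}
    - {"ax": 0, "ay": 0, "az": -0.195, "dx": 30.4, "dy": 2.0, "dz": 0, "hand": 1}
    - {"ax": 0, "ay": 0, "az": -0.195, "dx": 30.4, "dy": 2.0, "dz": 0, "hand": 1}

```text
clock: 10.8
eef_pos: [503.1, 154.5, 200.5]
tool_rot: [-3.139, 0.001, 1.772]
force: [0.4, -1.6, -1.2]
width: 9.0
gripper_force: 58.9
```

Call:
send_rows:
  series:
    - {"ax": 0, "ay": 0, "az": 0, "dx": 0, "dy": 0, "dz": 2, "hand": 1}
    - {"ax": 0, "ay": 0, "az": 0, "dx": 0, "dy": 0, "dz": 5, "hand": 1}
    - {"ax": 0, "ay": 0, "az": 0, "dx": 0, "dy": 0, "dz": 8, "hand": 1}
    - {"ax": 0, "ay": 0, "az": 0, "dx": 0, "dy": 0, "dz": 8, "hand": 1}
    - {"ax": 0, "ay": 0, "az": 0, "dx": 0, "dy": 0, "dz": 8, "hand": 1}
    - {"ax": 0, "ay": 0, "az": 0, "dx": 0, "dy": 0, "dz": 8, "hand": 1}

```text
clock: 11.4
eef_pos: [505.4, 153.5, 123.1]
tool_rot: [3.139, 0.0, 1.768]
force: [-0.1, 0.8, -0.8]
width: 8.6
gripper_force: 58.9
```

```bash
python3 -c "
from meas import *
s=read_state();print(s['clock'],s['eef_pos'],np.degrees(s['tool_rot']),s['force'],s['width'])
e=snap('side');t=snap('top')
p=s['eef_pos']; a=np.radians(11.4); n=np.array([np.cos(a),np.sin(a),0]); y=np.array([-np.sin(a),np.cos(a),0]); c=np.array([p[0],p[1],0])
print('pred divider bottom', [proj(e,c+80*k*y+[0,0,86]).round(1) for k in(1,-1)],'bead', [proj(e,c+80*k*y+[0,0,182]).round(1) for k in(1,-1)])
o=cont(e,(240,150,345,270),(6,170,100),(18,255,255)); print('orange',o[o[:,0].argmax()],o[o[:,1].argmax()],o[o[:,0].argmin()])
b=cont(e,(240,130,345,270),(100,80,60),(130,255,255)); 
im=np.hstack([cv2.resize(e['pixels'][130:270,230:350,::-1],(400,467),interpolation=2),cv2.resize(t['pixels'][180:320,225:345,::-1],(400,467),interpolation=2)]); cv2.imwrite('pics/c7.png',im)"
```

```text
11.4 [505.42595155 153.51621475 123.10227856] [1.79874057e+02 5.25144109e-03 1.01322695e+02] [-0.06066906  0.82798259 -0.7713244 ] 8.625562648179653
pred divider bottom [array([270.9, 206.2]), array([307.4, 228.1])] bead [array([267.9, 175.8]), array([305.9, 196. ])]
orange [307.9375 224.9375] [307.0625 225.0625] [268.5625 176.5625]
```

View pics/c7.png

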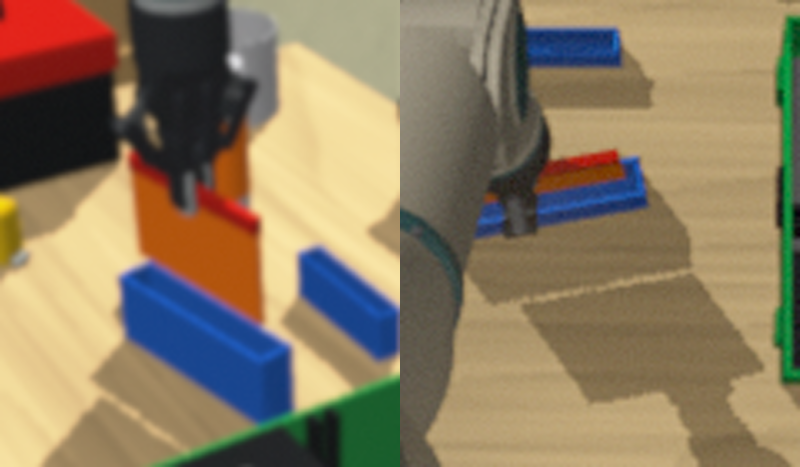

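The side crop shows the panel hanging above the larger rack, its lower right corner at px (307.5,225). The top crop shows the bead's right end near px (290,227), over the rack end at (296,228). I'll check the alignment numerically.

```bash
python3 -c "
from meas import *
e=load('side');t=load('top')
o=cont(t,(255,222,305,245),(0,150,80),(18,255,255))
k=o[:,0]>o[:,0].max()-1.5; print('red/orange right extreme px',o[k].mean(0), o[:,0].max())
a=np.radians(11.4); R=np.array([[np.cos(a),np.sin(a)],[-np.sin(a),np.cos(a)]])
# bead top far line and orange bottom line in rack frame
def line(c,z,n):
  Q=world(t,c,z)@R.T; return Q
Q=line(o,183,0); m=(Q[:,1]<np.percentile(Q[:,1],80))
for lo in np.arange(-30,40,10):
  w=(Q[:,1]>lo)&(Q[:,1]<lo+10)
  if w.any(): print(lo,'bead far x\'',Q[w,0].max().round(1))
Q2=line(o,87,0)
for lo in np.arange(-40,40,10):
  w=(Q2[:,1]>lo)&(Q2[:,1]<lo+10)
  if w.any(): print(lo,'bottom near x\'',Q2[w,0].min().round(1))
print('ymin bead',Q[:,1].min(),'ymin bottom',Q2[:,1].min())
b=cont(t,(255,215,310,265),(100,80,60),(130,255,255)); Qb=world(t,b,65)@R.T
for lo in np.arange(-40,0,10):
  w=(Qb[:,1]>lo)&(Qb[:,1]<lo+10); print(lo,'rack',Qb[w,0].min().round(1),Qb[w,0].max().round(1))
print('rack ymin',Qb[:,1].min()); s=read_state(); print('tcp rackframe',R@s['eef_pos'][:2])
"
```

```text
red/orange right extreme px [290.94711538 230.87980769] 291.5625
-30 bead far x' 526.8
-20 bead far x' 526.6
-10 bead far x' 526.9
0 bead far x' 526.9
10 bead far x' 526.8
20 bead far x' 527.2
30 bead far x' 523.5
-30 bottom near x' 522.2
-20 bottom near x' 522.2
-10 bottom near x' 522.2
0 bottom near x' 522.3
10 bottom near x' 522.5
20 bottom near x' 522.2
30 bottom near x' 522.1
ymin bead -30.261894796066105 ymin bottom -27.370996096120578
-40 rack 496.7 542.1
-30 rack 496.7 541.8
-20 rack 496.9 524.1
-10 rack 497.1 524.1
rack ymin -43.36777880043391
tcp rackframe [525.85245983  51.18570287]
```

The panel is centred in the rack frame (x' about 523.5 against 523.8, y' about 51 against 51.6 to 53) and parallel to it. I'll lower it.

Call:
send_rows:
  series:
    - {"ax": 0, "ay": 0, "az": 0, "dx": 0, "dy": 0, "dz": 2, "hand": 1}
    - {"ax": 0, "ay": 0, "az": 0, "dx": 0, "dy": 0, "dz": 4, "hand": 1}
    - {"ax": 0, "ay": 0, "az": 0, "dx": 0, "dy": 0, "dz": 6, "hand": 1}
    - {"ax": 0, "ay": 0, "az": 0, "dx": 0, "dy": 0, "dz": 7, "hand": 1}
    - {"ax": 0, "ay": 0, "az": 0, "dx": 0, "dy": 0, "dz": 7.5, "hand": 1}
    - {"ax": 0, "ay": 0, "az": 0, "dx": 0, "dy": 0, "dz": 7.7, "hand": 1}
    - {"ax": 0, "ay": 0, "az": 0, "dx": 0, "dy": 0, "dz": 7.7, "hand": 1}
    - {"ax": 0, "ay": 0, "az": 0, "dx": 0, "dy": 0, "dz": 7.7, "hand": 1}

```text
clock: 12.3
eef_pos: [504.8, 154.3, 45.5]
tool_rot: [3.14, -0.0, 1.77]
force: [0.2, -0.3, -0.9]
width: 9.0
gripper_force: 58.8
```

Call:
send_rows:
  series:
    - {"ax": 0, "ay": 0, "az": 0, "dx": 0, "dy": 0, "dz": 0.1, "hand": 1}
    - {"ax": 0, "ay": 0, "az": 0, "dx": 0, "dy": 0, "dz": 0.2, "hand": 1}
    - {"ax": 0, "ay": 0, "az": 0, "dx": 0, "dy": 0, "dz": 0.3, "hand": 1}
    - {"ax": 0, "ay": 0, "az": 0, "dx": 0, "dy": 0, "dz": 0.3, "hand": 1}

```text
clock: 12.7
eef_pos: [504.1, 154.2, 41.7]
tool_rot: [-3.141, -0.0, 1.77]
force: [-0.3, -0.1, -1.4]
width: 8.9
gripper_force: 58.8
```

Call:
send_rows:
  series:
    - {"ax": 0, "ay": 0, "az": 0, "dx": 0, "dy": 0, "dz": 0.1, "hand": 1}
    - {"ax": 0, "ay": 0, "az": 0, "dx": 0, "dy": 0, "dz": 0.2, "hand": 1}
    - {"ax": 0, "ay": 0, "az": 0, "dx": 0, "dy": 0, "dz": 0.2, "hand": 1}
    - {"ax": 0, "ay": 0, "az": 0, "dx": 0, "dy": 0, "dz": 0.2, "hand": 1}

```text
clock: 13.1
eef_pos: [504.9, 154.4, 41.1]
tool_rot: [3.14, -0.001, 1.77]
force: [-2.3, 0.0, 10.8]
width: 9.2
gripper_force: 60.7
```

The panel has reached the rack floor, with 10.8 N upward. I'll release it and retreat straight up.

Call:
send_rows:
  series:
    - {"ax": 0, "ay": 0, "az": 0, "dx": 0, "dy": 0, "dz": -0.1, "hand": 1}
    - {"ax": 0, "ay": 0, "az": 0, "dx": 0, "dy": 0, "dz": -0.1, "hand": 0.8}
    - {"ax": 0, "ay": 0, "az": 0, "dx": 0, "dy": 0, "dz": -0.1, "hand": 0.6}
    - {"ax": 0, "ay": 0, "az": 0, "dx": 0, "dy": 0, "dz": -0.1, "hand": 0.4}
    - {"ax": 0, "ay": 0, "az": 0, "dx": 0, "dy": 0, "dz": -0.1, "hand": 0.4}
    - {"ax": 0, "ay": 0, "az": 0, "dx": 0, "dy": 0, "dz": -3, "hand": 0.4}
    - {"ax": 0, "ay": 0, "az": 0, "dx": 0, "dy": 0, "dz": -7, "hand": 0.4}
    - {"ax": 0, "ay": 0, "az": 0, "dx": 0, "dy": 0, "dz": -12, "hand": 0.4}
    - {"ax": 0, "ay": 0, "az": 0, "dx": 0, "dy": 0, "dz": -17, "hand": 0.4}
    - {"ax": 0, "ay": 0, "az": 0, "dx": 0, "dy": 0, "dz": -17, "hand": 0.4}

```text
clock: 14.1
eef_pos: [508.8, 154.9, 216.1]
tool_rot: [3.129, -0.002, 1.77]
force: [0.7, -1.0, 0.0]
width: 51.3
gripper_force: 0.0
```

```bash
python3 -c "
from meas import *
s=read_state();print(s['clock'],s['eef_pos'],s['force'],s['width'])
e=snap('side','F');t=snap('top','Ft')
o=cont(e,(240,150,345,270),(0,170,90),(18,255,255))
print('panel ext side',o[o[:,0].argmin()],o[o[:,0].argmax()],o[:,1].min(),o[:,1].max())
a=np.radians(11.4);y=np.array([-np.sin(a),np.cos(a),0]);c=np.array([503.4,154.5,0])
print([proj(e,c+80*k*y+[0,0,z]).round(1) for k in(1,-1) for z in(101,65)])
R=np.array([[np.cos(a),np.sin(a)],[-np.sin(a),np.cos(a)]])
o=cont(t,(255,215,305,262),(0,150,80),(18,255,255)); Q=world(t,o,101)@R.T
for lo in np.arange(-40,60,20):
  w=(Q[:,1]>lo)&(Q[:,1]<lo+20)
  if w.any(): print(lo,Q[w,0].min().round(1),Q[w,0].max().round(1))
print(Q[:,1].min(),Q[:,1].max())
go([530,-126,240],[180,0,2.2])
"
```

```text
14.1 [508.84761797 154.89278306 216.0922366 ] [ 0.73357171 -1.00840331  0.04060918] 51.30187127527807
panel ext side [270.9375 202.9375] [307.9375 223.6875] 201.8125 234.9375
[array([269.6, 201.7]), array([270.7, 212.5]), array([306.3, 223.3]), array([306.8, 234.7])]
-40 506.7 524.6
-20 506.7 524.8
0 506.6 524.8
20 506.6 524.7
40 506.5 524.8
-28.982848272954136 61.48523466244593
d [-28.    -3.07  -2.95] a [ 1.000e-03 -3.000e-03  1.732e+00]
```

The panel is standing in the larger rack: the bead ends are at side px (270.9,202.9) and (307.9,223.7), predicted (269.6,201.7) and (306.3,223.3). Next is the level. I'll rotate the gripper to yaw 2° and move above (563,-126).

Call:
send_rows:
  series:
    - {"ax": 0, "ay": 0, "az": 0.145, "dx": -3, "dy": 0, "dz": 0, "hand": 0.4}
    - {"ax": 0, "ay": 0, "az": 0.29, "dx": -6, "dy": 0, "dz": 0, "hand": 0.45}
    - {"ax": 0, "ay": 0, "az": 0.435, "dx": -9, "dy": 0, "dz": 0, "hand": 0.45}
    - {"ax": 0, "ay": 0, "az": 0.58, "dx": -12, "dy": 0, "dz": 0, "hand": 0.45}
    - {"ax": 0, "ay": 0, "az": 0.725, "dx": -15, "dy": 0.1, "dz": 0, "hand": 0.45}
    - {"ax": 0, "ay": 0, "az": 0.87, "dx": -18, "dy": 0.1, "dz": 0, "hand": 0.45}
    - {"ax": 0, "ay": 0, "az": 1.015, "dx": -21, "dy": 0.1, "dz": 0, "hand": 0.45}
    - {"ax": 0, "ay": 0, "az": 1.16, "dx": -24, "dy": 0.1, "dz": 0, "hand": 0.45}
    - {"ax": 0, "ay": 0, "az": 1.305, "dx": -27, "dy": 0.2, "dz": 0, "hand": 0.45}
    - {"ax": 0, "ay": 0, "az": 1.45, "dx": -28.7, "dy": 0.2, "dz": 0, "hand": 0.45}

```text
clock: 15.2
eef_pos: [561.6, -129.5, 207.9]
tool_rot: [3.141, 0.004, 0.311]
force: [-0.5, 0.2, 0.1]
width: 46.7
gripper_force: 0.0
```

Call:
send_rows:
  series:
    - {"ax": 0, "ay": 0, "az": 0.14, "dx": 0, "dy": 0, "dz": 0, "hand": 0.45}
    - {"ax": 0, "ay": 0, "az": 0.28, "dx": 0, "dy": 0, "dz": 0, "hand": 0.45}
    - {"ax": 0, "ay": 0, "az": 0.28, "dx": 0, "dy": 0, "dz": 0, "hand": 0.45}
    - {"ax": 0, "ay": 0, "az": 0.28, "dx": 0, "dy": 0, "dz": 0, "hand": 0.45}

```text
clock: 15.6
eef_pos: [562.0, -126.4, 208.3]
tool_rot: [-3.141, 0.003, 0.043]
force: [0.5, 0.4, 0.2]
width: 46.9
gripper_force: 0.0
```

```bash
python3 -c "
from meas import *
s=read_state();print(s['clock'],s['eef_pos'],np.degrees(s['tool_rot']),s['qpos'].round(2),s['force'],s['width'])
go([563,-126.2,216],[180,0,2.2])
t=snap('top','Gt');e=snap('side','G')
for n,d in(('top',t),('side',e)):
  c=cont(d,(345,190,380,262) if n=='top' else (360,230,420,310),(18,120,50),(38,255,255)); P=world(d,c,38); print(n,P.min(0).round(1),P.max(0).round(1),len(c))
"
```

```text
15.6 [ 562.04127756 -126.38970476  208.29545617] [-1.79991188e+02  1.65407550e-01  2.46103377e+00] [-0.37  0.66  0.91  1.72 -0.59  1.06 -0.78] [0.49099404 0.39431755 0.18164642] 46.88787170204612
d [ 0.09 -0.01 -0.77] a [-0.     0.003  0.005]
top [ 512.9 -140.9] [ 583.9 -112. ] 465
side [ 522.2 -167.6] [ 642.3 -110.1] 837
```

Call:
send_rows:
  series:
    - {"ax": 0, "ay": 0, "az": 0, "dx": 0, "dy": 0, "dz": 4, "hand": 0.5}
    - {"ax": 0, "ay": 0, "az": 0, "dx": 0, "dy": 0, "dz": 8, "hand": 0.5}
    - {"ax": 0, "ay": 0, "az": 0, "dx": 0, "dy": 0, "dz": 12, "hand": 0.5}
    - {"ax": 0, "ay": 0, "az": 0, "dx": 0, "dy": 0, "dz": 15, "hand": 0.5}
    - {"ax": 0, "ay": 0, "az": 0, "dx": 0, "dy": 0, "dz": 18, "hand": 0.5}
    - {"ax": 0, "ay": 0, "az": 0, "dx": 0, "dy": 0, "dz": 18, "hand": 0.5}
    - {"ax": 0, "ay": 0, "az": 0, "dx": 0, "dy": 0, "dz": 18, "hand": 0.5}

```text
clock: 16.4
eef_pos: [562.9, -127.0, 30.2]
tool_rot: [-3.142, 0.0, 0.04]
force: [-0.4, -0.7, -0.1]
width: 42.6
gripper_force: 0.0
```

Call:
send_rows:
  series:
    - {"ax": 0, "ay": 0, "az": 0, "dx": 0, "dy": 0, "dz": 1, "hand": 0.5}
    - {"ax": 0, "ay": 0, "az": 0, "dx": 0, "dy": 0, "dz": 2, "hand": 0.5}
    - {"ax": 0, "ay": 0, "az": 0, "dx": 0, "dy": 0, "dz": 3, "hand": 0.5}
    - {"ax": 0, "ay": 0, "az": 0, "dx": 0, "dy": 0, "dz": 3, "hand": 0.5}

```text
clock: 16.8
eef_pos: [562.1, -126.1, -1.4]
tool_rot: [-3.141, 0.002, 0.04]
force: [-0.4, -0.4, 0.7]
width: 42.7
gripper_force: 0.0
```

Call:
send_rows:
  series:
    - {"ax": 0, "ay": 0, "az": 0, "dx": 0, "dy": 0, "dz": 0.7, "hand": 0.5}
    - {"ax": 0, "ay": 0, "az": 0, "dx": 0, "dy": 0, "dz": 1.4, "hand": 0.5}
    - {"ax": 0, "ay": 0, "az": 0, "dx": 0, "dy": 0, "dz": 2.0, "hand": 0.5}
    - {"ax": 0, "ay": 0, "az": 0, "dx": 0, "dy": 0, "dz": 2.2, "hand": 0.5}
    - {"ax": 0, "ay": 0, "az": 0, "dx": 0, "dy": 0, "dz": 2.2, "hand": 0.5}

```text
clock: 17.3
eef_pos: [563.7, -131.2, -21.7]
tool_rot: [3.135, -0.002, 0.037]
force: [0.1, -7.4, 0.6]
width: 42.7
gripper_force: 0.0
```

A finger linkage seems to be rubbing the left wall: −7.4 N, and the gripper was shifted −5 mm in y. I'll shift towards the box centre and then close, which slides the level a few millimetres.

Call:
send_rows:
  series:
    - {"ax": 0, "ay": 0, "az": 0, "dx": 0, "dy": 0.4, "dz": 0, "hand": 0.5}
    - {"ax": 0, "ay": 0, "az": 0, "dx": 0, "dy": 0.8, "dz": 0, "hand": 0.5}
    - {"ax": 0, "ay": 0, "az": 0, "dx": 0, "dy": 0.8, "dz": 0, "hand": 0.55}
    - {"ax": 0, "ay": 0, "az": 0, "dx": 0, "dy": 0.8, "dz": 0, "hand": 0.6}

```text
clock: 17.7
eef_pos: [563.0, -133.7, -22.5]
tool_rot: [-3.14, 0.001, 0.04]
force: [0.4, 1.4, 0.6]
width: 34.4
gripper_force: 0.5
```

Call:
send_rows:
  series:
    - {"ax": 0, "ay": 0, "az": 0, "dx": 0, "dy": 0, "dz": 0, "hand": 0.7}
    - {"ax": 0, "ay": 0, "az": 0, "dx": 0, "dy": 0, "dz": 0, "hand": 0.8}
    - {"ax": 0, "ay": 0, "az": 0, "dx": 0, "dy": 0, "dz": 0, "hand": 1}
    - {"ax": 0, "ay": 0, "az": 0, "dx": 0, "dy": 0, "dz": 0, "hand": 1}
    - {"ax": 0, "ay": 0, "az": 0, "dx": 0, "dy": 0, "dz": 0, "hand": 1}
    - {"ax": 0, "ay": 0, "az": 0, "dx": 0, "dy": 0, "dz": 0, "hand": 1}

```text
clock: 18.3
eef_pos: [563.3, -133.9, -22.1]
tool_rot: [-3.14, -0.0, 0.04]
force: [-1.1, 3.7, 6.3]
width: 21.1
gripper_force: 60.5
```

```bash
python3 - <<'E'
from h import *
s=read_state();print(s['clock'],s['eef_pos'],np.degrees(s['tool_rot']),s['force'],s['width'],s['gripper_force'])
# rotation about near lower corner C, in tool frame at start: tool x fwd, z down. turn: far end up = rotation taking tool x -> up
p=np.array([563.,-22.5]); C=np.array([378.,6.]); lift=5
for th in (0,4,8,12,16,20,24,25):
    t=np.radians(th); c,sn=np.cos(t),np.sin(t)
    q=C+np.array([[c,-sn],[sn,c]])@(p-C)+[0,min(lift,th)]
    d=q-p; print(th,'ay',round(t,3),'dx',round(d[0]/10,2),'dz',round(-d[1]/10,2))
# sign: rotation about tool y by +t: x->? tool z=down, y=right(-y world)
R=Ro.from_euler('xyz',[180,0,0],degrees=True); print('tool x after +0.4 about tool y:',(R*Ro.from_rotvec([0,.4,0])).apply([1,0,0]).round(2))
E
```

```text
18.3 [ 563.30337292 -133.92587334  -22.08872439] [-1.79927828e+02 -1.08010599e-03  2.30252895e+00] [-1.1228834   3.67149584  6.31312105] 21.13363436054357 60.51121115684509
0 ay 0.0 dx 0.0 dz -0.0
4 ay 0.07 dx 0.15 dz -1.7
8 ay 0.14 dx 0.22 dz -3.1
12 ay 0.209 dx 0.19 dz -4.41
16 ay 0.279 dx 0.07 dz -5.71
20 ay 0.349 dx -0.14 dz -7.0
24 ay 0.419 dx -0.44 dz -8.27
25 ay 0.436 dx -0.53 dz -8.59
tool x after +0.4 about tool y: [0.92 0.   0.39]
```

The level is gripped with a 21 mm opening. I'll tilt it about its near lower corner.

Call:
send_rows:
  series:
    - {"ax": 0, "ay": 0.035, "az": 0, "dx": 0.08, "dy": 0, "dz": -0.9, "hand": 1}
    - {"ax": 0, "ay": 0.07, "az": 0, "dx": 0.15, "dy": 0, "dz": -1.7, "hand": 1}
    - {"ax": 0, "ay": 0.105, "az": 0, "dx": 0.2, "dy": 0, "dz": -2.4, "hand": 1}
    - {"ax": 0, "ay": 0.14, "az": 0, "dx": 0.22, "dy": 0, "dz": -3.1, "hand": 1}
    - {"ax": 0, "ay": 0.175, "az": 0, "dx": 0.2, "dy": 0, "dz": -3.75, "hand": 1}
    - {"ax": 0, "ay": 0.21, "az": 0, "dx": 0.2, "dy": 0, "dz": -4.4, "hand": 1}
    - {"ax": 0, "ay": 0.21, "az": 0, "dx": 0.2, "dy": 0, "dz": -4.4, "hand": 1}
    - {"ax": 0, "ay": 0.21, "az": 0, "dx": 0.2, "dy": 0, "dz": -4.4, "hand": 1}

```text
clock: 19.1
eef_pos: [564.9, -135.9, 21.5]
tool_rot: [3.141, -0.209, 0.038]
force: [-0.3, 0.8, -3.7]
width: 20.9
gripper_force: 59.3
```

```bash
python3 - <<'E'
from meas import *
s=read_state();print(s['clock'],s['eef_pos'],np.degrees(s['tool_rot']),s['qpos'].round(2),s['force'],s['torque'],s['width'])
e=snap('side','H')
c=cont(e,(330,190,430,310),(18,120,50),(38,255,255)); i=[c[:,0].argmin(),c[:,0].argmax(),c[:,1].argmin(),c[:,1].argmax()]; print(c[i])
p=s['eef_pos'];t=np.radians(12)
C=np.array([378,6+5]); ax=np.array([np.cos(t),np.sin(t)]);n=np.array([-np.sin(t),np.cos(t)])
for L,h in((260,0),(260,32)):
  for w in(-11,11):
    q=C+L*ax+h*n; print(L,h,w,proj(e,[q[0],-133.7+.04*(q[0]-563)+w,q[1]]).round(1))
E
```

```text
19.1 [ 564.86138799 -135.89394543   21.47896107] [179.95720086 -11.97674758   2.19747809] [ 0.02  0.74  0.31  2.07 -1.07  0.3  -0.28] [-0.3458968   0.8144272  -3.72268106] [ 0.00809811  0.1893597  -0.06681896] 20.876503973299233
[[336.6875 280.3125]
 [366.4375 279.9375]
 [361.4375 263.8125]
 [348.0625 291.9375]]
260 0 -11 [391.7 263. ]
260 0 11 [386.1 258.4]
260 32 -11 [390.5 253.5]
260 32 11 [384.8 248.9]
```

The level hangs freely at a 12° tilt with a 3.7 N load. q5 and q6 are near their limits, so I'll raise and shift outward within the clearance while tilting further, and watch the joints.

Call:
send_rows:
  series:
    - {"ax": 0, "ay": 0, "az": 0, "dx": 0.6, "dy": 0, "dz": -0.6, "hand": 1}
    - {"ax": 0, "ay": 0, "az": 0, "dx": 1.2, "dy": 0, "dz": -1.0, "hand": 1}
    - {"ax": 0, "ay": 0.035, "az": 0, "dx": 1.3, "dy": 0, "dz": -1.6, "hand": 1}
    - {"ax": 0, "ay": 0.07, "az": 0, "dx": 1.4, "dy": 0, "dz": -2.2, "hand": 1}
    - {"ax": 0, "ay": 0.07, "az": 0, "dx": 1.4, "dy": 0, "dz": -2.2, "hand": 1}
    - {"ax": 0, "ay": 0.07, "az": 0, "dx": 1.4, "dy": 0, "dz": -2.2, "hand": 1}

```text
clock: 19.75
eef_pos: [575.9, -135.4, 47.7]
tool_rot: [-3.141, -0.277, 0.039]
force: [0.5, -0.2, -3.9]
width: 20.7
gripper_force: 60.1
```

```bash
python3 - <<'E'
from meas import *
s=read_state();print(s['clock'],s['eef_pos'],np.degrees(s['tool_rot']),s['qpos'].round(3),s['force'],s['torque'],s['width'])
E
```

```text
19.75 [ 575.94635946 -135.36249306   47.72128866] [-179.98964367  -15.84978526    2.21725378] [ 0.089  0.682  0.212  2.093 -1.099  0.234 -0.236] [ 0.53964894 -0.2289333  -3.89321598] [-0.02548044  0.24351027 -0.00459444] 20.707615077545622
```

At a 16° tilt q5 (-1.099) and q6 (0.234) are at their limits, and about 20° or more is needed to clear. I'll set the level back down and re-grasp with the tool leaning back by 20°, so tilting the level brings the tool near vertical.

Call:
send_rows:
  series:
    - {"ax": 0, "ay": -0.035, "az": 0, "dx": -0.8, "dy": 0, "dz": 1.0, "hand": 1}
    - {"ax": 0, "ay": -0.07, "az": 0, "dx": -1.5, "dy": 0, "dz": 2.05, "hand": 1}
    - {"ax": 0, "ay": -0.12, "az": 0, "dx": -1.8, "dy": 0, "dz": 3.1, "hand": 1}
    - {"ax": 0, "ay": -0.175, "az": 0, "dx": -2.1, "dy": 0, "dz": 4.1, "hand": 1}
    - {"ax": 0, "ay": -0.23, "az": 0, "dx": -2.5, "dy": 0, "dz": 5.1, "hand": 1}
    - {"ax": 0, "ay": -0.28, "az": 0, "dx": -2.9, "dy": 0, "dz": 6.1, "hand": 1}
    - {"ax": 0, "ay": -0.28, "az": 0, "dx": -2.9, "dy": 0, "dz": 6.1, "hand": 1}
    - {"ax": 0, "ay": -0.28, "az": 0, "dx": -2.9, "dy": 0, "dz": 6.1, "hand": 1}

```text
clock: 20.55
eef_pos: [564.4, -135.0, -19.2]
tool_rot: [3.141, 0.003, 0.041]
force: [-0.1, -0.5, -3.1]
width: 21.1
gripper_force: 60.1
```

```bash
python3 - <<'E'
from meas import *
s=read_state();print(s['clock'],s['eef_pos'],np.degrees(s['tool_rot']),s['qpos'].round(3),s['force'],s['torque'],s['width'])
E
```

```text
20.55 [ 564.37083586 -134.97056763  -19.22774161] [179.97942614   0.19396394   2.36463345] [-0.154  0.92   0.561  1.866 -0.829  0.61  -0.588] [-0.07967116 -0.49052189 -3.05855058] [-3.84459514e-03 -1.40831182e-01 -1.20078787e-04] 21.097807096208193
```

Call:
send_rows:
  series:
    - {"ax": 0, "ay": 0, "az": 0, "dx": 0, "dy": 0, "dz": 0.2, "hand": 1}
    - {"ax": 0, "ay": 0, "az": 0, "dx": 0, "dy": 0, "dz": 0.3, "hand": 1}
    - {"ax": 0, "ay": 0, "az": 0, "dx": 0, "dy": 0, "dz": 0.3, "hand": 0.8}
    - {"ax": 0, "ay": 0, "az": 0, "dx": 0, "dy": 0, "dz": 0.3, "hand": 0.62}
    - {"ax": 0, "ay": 0, "az": 0, "dx": 0, "dy": 0, "dz": 0.3, "hand": 0.62}
    - {"ax": 0, "ay": 0, "az": 0, "dx": 0, "dy": 0, "dz": 0.3, "hand": 0.62}

```text
clock: 21.15
eef_pos: [564.4, -135.4, -21.3]
tool_rot: [-3.141, 0.003, 0.04]
force: [0.2, 0.1, -0.3]
width: 32.2
gripper_force: 0.0
```

Call:
send_rows:
  series:
    - {"ax": 0, "ay": -0.05, "az": 0, "dx": -0.3, "dy": 0, "dz": 0, "hand": 0.62}
    - {"ax": 0, "ay": -0.1, "az": 0, "dx": -0.6, "dy": 0, "dz": 0.05, "hand": 0.62}
    - {"ax": 0, "ay": -0.15, "az": 0, "dx": -0.9, "dy": 0, "dz": 0.1, "hand": 0.62}
    - {"ax": 0, "ay": -0.2, "az": 0, "dx": -1.15, "dy": 0, "dz": 0.1, "hand": 0.62}
    - {"ax": 0, "ay": -0.25, "az": 0, "dx": -1.4, "dy": 0, "dz": 0.1, "hand": 0.62}
    - {"ax": 0, "ay": -0.3, "az": 0, "dx": -1.7, "dy": 0, "dz": 0.1, "hand": 0.62}
    - {"ax": 0, "ay": -0.35, "az": 0, "dx": -1.95, "dy": 0, "dz": 0.1, "hand": 0.62}
    - {"ax": 0, "ay": -0.35, "az": 0, "dx": -1.95, "dy": 0, "dz": 0.1, "hand": 0.62}
    - {"ax": 0, "ay": -0.35, "az": 0, "dx": -1.95, "dy": 0, "dz": 0.1, "hand": 0.62}

```text
clock: 22.05
eef_pos: [544.5, -136.1, -22.9]
tool_rot: [-3.141, 0.353, 0.04]
force: [-0.4, 0.1, -0.6]
width: 32.4
gripper_force: 0.0
```

```bash
python3 - <<'E'
from meas import *
s=read_state();print(s['clock'],s['eef_pos'],np.degrees(s['tool_rot']),s['qpos'].round(3),s['force'],s['torque'],s['width'])
e=snap('side','I')
c=cont(e,(330,190,430,310),(18,120,50),(38,255,255)); print(c[[c[:,0].argmax(),c[:,1].argmin(),c[:,1].argmax()]])
for q in ([638,-120,38],[638,-142,38],[638,-131,38]): print(proj(e,q))
E
```

```text
22.05 [ 544.5043705  -136.05059802  -22.87485071] [-179.94143544   20.21608792    2.31924645] [-0.216  1.109  0.711  1.542 -0.593  1.092 -0.86 ] [-0.36966888  0.13708765 -0.55843721] [ 0.05023029 -0.36822268  0.00766492] 32.39710479636059
[[373.9375 276.1875]
 [371.6875 273.3125]
 [353.9375 298.0625]]
[387.2207594  266.31906469]
[392.77444245 270.97786752]
[389.9775268  268.63162658]
```

Call:
send_rows:
  series:
    - {"ax": 0, "ay": 0, "az": 0, "dx": 0, "dy": 0, "dz": 0, "hand": 0.75}
    - {"ax": 0, "ay": 0, "az": 0, "dx": 0, "dy": 0, "dz": 0, "hand": 0.85}
    - {"ax": 0, "ay": 0, "az": 0, "dx": 0, "dy": 0, "dz": 0, "hand": 1}
    - {"ax": 0, "ay": 0, "az": 0, "dx": 0, "dy": 0, "dz": 0, "hand": 1}
    - {"ax": 0, "ay": 0, "az": 0, "dx": 0, "dy": 0, "dz": 0, "hand": 1}

```text
clock: 22.6
eef_pos: [544.4, -136.0, -22.1]
tool_rot: [-3.14, 0.354, 0.04]
force: [-0.3, 0.6, 6.6]
width: 21.2
gripper_force: 59.5
```

```bash
python3 - <<'E'
from h import *
s=read_state();print(s['clock'],s['eef_pos'],s['force'],s['width'],s['gripper_force'])
p=np.array([544.5,-23.]); phi=np.radians(20.2)
C=np.array([378.,6.])
tx=np.array([np.cos(phi),-np.sin(phi)]); tz=np.array([-np.sin(phi),-np.cos(phi)])
def row(th,xn,zn):
    t=np.radians(th);c,sn=np.cos(t),np.sin(t)
    d=np.array([xn,zn])+np.array([[c,-sn],[sn,c]])@(p-C)-p
    print(th,'ay',round(t,3),'dx',round(d@tx/10,2),'dz',round(d@tz/10,2),'p',(p+d).round(0))
for th in(2,4,6,8,10,12,14,16,18,20,22,23):row(th,378,6+min(6,th))
E
```

```text
22.6 [ 544.40055072 -135.96767646  -22.09575408] [-0.33413382  0.57944334  6.55646951] 21.184469482747993 59.48466718196869
2 ay 0.035 dx -0.18 dz -0.77 p [545. -15.]
4 ay 0.07 dx -0.39 dz -1.53 p [546.  -7.]
6 ay 0.105 dx -0.61 dz -2.28 p [547.   1.]
8 ay 0.14 dx -0.79 dz -2.85 p [547.   6.]
10 ay 0.175 dx -0.99 dz -3.4 p [547.  12.]
12 ay 0.209 dx -1.2 dz -3.95 p [547.  18.]
14 ay 0.244 dx -1.43 dz -4.5 p [547.  24.]
16 ay 0.279 dx -1.69 dz -5.03 p [546.  30.]
18 ay 0.314 dx -1.96 dz -5.55 p [545.  36.]
20 ay 0.349 dx -2.25 dz -6.07 p [544.  42.]
22 ay 0.384 dx -2.55 dz -6.57 p [543.  47.]
23 ay 0.401 dx -2.71 dz -6.82 p [543.  50.]
```

Call:
send_rows:
  series:
    - {"ax": 0, "ay": 0.035, "az": 0, "dx": -0.2, "dy": 0, "dz": -0.8, "hand": 1}
    - {"ax": 0, "ay": 0.07, "az": 0, "dx": -0.4, "dy": 0, "dz": -1.5, "hand": 1}
    - {"ax": 0, "ay": 0.105, "az": 0, "dx": -0.6, "dy": 0, "dz": -2.3, "hand": 1}
    - {"ax": 0, "ay": 0.14, "az": 0, "dx": -0.8, "dy": 0, "dz": -2.85, "hand": 1}
    - {"ax": 0, "ay": 0.175, "az": 0, "dx": -1.0, "dy": 0, "dz": -3.4, "hand": 1}
    - {"ax": 0, "ay": 0.21, "az": 0, "dx": -1.2, "dy": 0, "dz": -3.95, "hand": 1}
    - {"ax": 0, "ay": 0.245, "az": 0, "dx": -1.4, "dy": 0, "dz": -4.5, "hand": 1}
    - {"ax": 0, "ay": 0.28, "az": 0, "dx": -1.7, "dy": 0, "dz": -5.0, "hand": 1}
    - {"ax": 0, "ay": 0.28, "az": 0, "dx": -1.7, "dy": 0, "dz": -5.0, "hand": 1}

```text
clock: 23.5
eef_pos: [545.0, -136.1, 30.5]
tool_rot: [-3.14, 0.073, 0.039]
force: [-0.4, 0.5, -3.3]
width: 21.1
gripper_force: 58.7
```

```bash
python3 - <<'E'
from h import *
s=read_state();print(s['clock'],s['eef_pos'],np.degrees(s['tool_rot']),s['qpos'].round(3),s['force'],s['torque'],s['width'])
snap('side','J')
p=np.array([546,30.]); phi=np.radians(20.2-16); C=np.array([378.,12.])
tx=np.array([np.cos(phi),-np.sin(phi)]); tz=np.array([-np.sin(phi),-np.cos(phi)])
def row(th,xn,zn):
    t=np.radians(th-16);c,sn=np.cos(t),np.sin(t)
    d=np.array([xn,zn])+np.array([[c,-sn],[sn,c]])@(p-C)-p
    print(th,'ay',round(t,3),'dx',round(d@tx/10,2),'dz',round(d@tz/10,2),'p',(p+d).round(0))
for th in(18,20,22):row(th,378,12)
u=np.array([np.cos(np.radians(22)),np.sin(np.radians(22))])
for k in range(0,140,15): row(22,378+k*u[0],12+k*u[1])
E
```

```text
23.5 [ 544.97571734 -136.09842345   30.53661852] [-179.91990725    4.19432057    2.21402367] [-0.214  0.875  0.672  1.833 -0.717  0.773 -0.68 ] [-0.37158684  0.54119992 -3.3387602 ] [-0.03822046 -0.25816218 -0.01637578] 21.11925654416101
18 ay 0.035 dx -0.12 dz -0.58 p [545.  36.]
20 ay 0.07 dx -0.25 dz -1.15 p [544.  42.]
22 ay 0.105 dx -0.41 dz -1.72 p [543.  47.]
22 ay 0.105 dx -0.41 dz -1.72 p [543.  47.]
22 ay 0.105 dx 0.94 dz -2.38 p [557.  53.]
22 ay 0.105 dx 2.28 dz -3.05 p [571.  59.]
22 ay 0.105 dx 3.63 dz -3.71 p [585.  64.]
22 ay 0.105 dx 4.98 dz -4.37 p [599.  70.]
22 ay 0.105 dx 6.32 dz -5.03 p [613.  76.]
22 ay 0.105 dx 7.67 dz -5.69 p [627.  81.]
22 ay 0.105 dx 9.01 dz -6.36 p [641.  87.]
22 ay 0.105 dx 10.36 dz -7.02 p [654.  92.]
22 ay 0.105 dx 11.71 dz -7.68 p [668.  98.]
```

Call:
send_rows:
  series:
    - {"ax": 0, "ay": 0.035, "az": 0, "dx": -0.1, "dy": 0, "dz": -0.6, "hand": 1}
    - {"ax": 0, "ay": 0.07, "az": 0, "dx": -0.25, "dy": 0, "dz": -1.15, "hand": 1}
    - {"ax": 0, "ay": 0.105, "az": 0, "dx": -0.4, "dy": 0, "dz": -1.7, "hand": 1}
    - {"ax": 0, "ay": 0.105, "az": 0, "dx": -0.4, "dy": 0, "dz": -1.7, "hand": 1}
    - {"ax": 0, "ay": 0.105, "az": 0, "dx": -0.4, "dy": 0, "dz": -1.7, "hand": 1}

```text
clock: 24.05
eef_pos: [543.7, -135.8, 47.0]
tool_rot: [-3.14, -0.031, 0.04]
force: [-0.3, 0.2, -3.5]
width: 21.0
gripper_force: 58.8
```

```bash
python3 - <<'E'
from h import *
s=read_state();print(s['clock'],s['eef_pos'],np.degrees(s['tool_rot']),s['force'],s['torque'],s['width'])
e=snap('side','K');t=snap('top','Kt')
th=np.radians(22);u=np.array([np.cos(th),np.sin(th)]);n=np.array([-u[1],u[0]])
for nm,d in(('side',e),('top',t)):
  for L,h in((260,0),(260,32)):
    for w in(-11,11):
      q=np.array([378,12])+L*u+h*n; print(nm,L,h,w,proj(d,[q[0],-135.5+.04*(q[0]-563)+w,q[1]]).round(1))
im=np.hstack([cv2.resize(e['pixels'][170:320,290:440,::-1],(400,400),interpolation=2),cv2.resize(t['pixels'][160:310,310:460,::-1],(400,400),interpolation=2)]); cv2.imwrite('pics/c8.png',im)
E
```

```text
24.05 [ 543.73017278 -135.81764649   46.95209857] [-179.9226331   -1.7675704    2.3163979] [-0.32814278  0.2052894  -3.47047869] [-0.01274871 -0.11529623 -0.00398368] 20.987163247069343
side 260 0 -11 [389.2 250.3]
side 260 0 11 [383.5 245.7]
side 260 32 -11 [386.1 241.6]
side 260 32 11 [380.3 237. ]
top 260 0 -11 [369.5 197.4]
top 260 0 11 [361.8 197.3]
top 260 32 -11 [370.8 198.8]
top 260 32 11 [362.9 198.7]
```

View pics/c8.png

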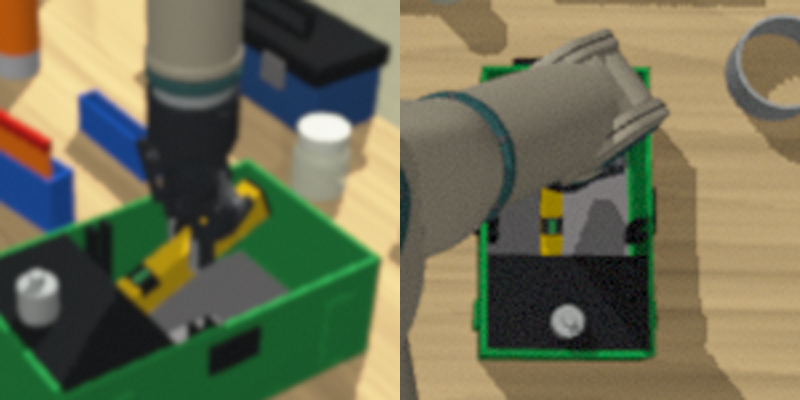

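The side crop shows the level tilted, with its far end at px (391,249) and (386,237), predicted (389,250) and (380–386,237–242). Its near part is still under the tray, and the top crop shows it clear of the side walls. I'll draw it out along its axis at 22°.

Call:
send_rows:
  series:
    - {"ax": 0, "ay": 0, "az": 0, "dx": 1.0, "dy": 0, "dz": -0.4, "hand": 1}
    - {"ax": 0, "ay": 0, "az": 0, "dx": 2.5, "dy": 0, "dz": -0.9, "hand": 1}
    - {"ax": 0, "ay": 0, "az": 0, "dx": 4.0, "dy": 0, "dz": -1.5, "hand": 1}
    - {"ax": 0, "ay": 0, "az": 0, "dx": 5.5, "dy": 0, "dz": -2.0, "hand": 1}
    - {"ax": 0, "ay": 0, "az": 0, "dx": 7.0, "dy": 0, "dz": -2.6, "hand": 1}
    - {"ax": 0, "ay": 0, "az": 0, "dx": 8.5, "dy": 0, "dz": -3.1, "hand": 1}
    - {"ax": 0, "ay": 0, "az": 0, "dx": 10.0, "dy": 0, "dz": -3.7, "hand": 1}
    - {"ax": 0, "ay": 0, "az": 0, "dx": 11.2, "dy": 0, "dz": -4.2, "hand": 1}
    - {"ax": 0, "ay": 0, "az": 0, "dx": 11.2, "dy": 0, "dz": -4.2, "hand": 1}
    - {"ax": 0, "ay": 0, "az": 0, "dx": 11.2, "dy": 0, "dz": -4.2, "hand": 1}

```text
clock: 25.15
eef_pos: [653.6, -131.4, 92.4]
tool_rot: [-3.141, -0.03, 0.041]
force: [0.1, 0.5, -3.0]
width: 21.4
gripper_force: 58.9
```

Call:
send_rows:
  series:
    - {"ax": 0, "ay": 0, "az": 0, "dx": 0.1, "dy": 0, "dz": -2, "hand": 1}
    - {"ax": 0, "ay": 0, "az": 0, "dx": 0.2, "dy": 0, "dz": -4.5, "hand": 1}
    - {"ax": 0, "ay": 0, "az": 0, "dx": 0.3, "dy": 0, "dz": -7, "hand": 1}
    - {"ax": 0, "ay": 0, "az": 0, "dx": 0.4, "dy": 0, "dz": -10, "hand": 1}
    - {"ax": 0, "ay": 0, "az": 0, "dx": 0.4, "dy": 0, "dz": -13, "hand": 1}
    - {"ax": 0, "ay": 0, "az": 0, "dx": 0.5, "dy": 0, "dz": -15, "hand": 1}
    - {"ax": 0, "ay": 0, "az": 0, "dx": 0.5, "dy": 0, "dz": -16.5, "hand": 1}
    - {"ax": 0, "ay": 0, "az": 0, "dx": 0.5, "dy": 0, "dz": -17, "hand": 1}
    - {"ax": 0, "ay": 0, "az": 0, "dx": 0.5, "dy": 0, "dz": -17, "hand": 1}
    - {"ax": 0, "ay": 0, "az": 0, "dx": 0.5, "dy": 0, "dz": -17, "hand": 1}

```text
clock: 26.15
eef_pos: [652.6, -131.4, 261.5]
tool_rot: [-3.14, -0.029, 0.04]
force: [0.4, -0.2, -3.5]
width: 21.0
gripper_force: 59.1
```

Call:
send_rows:
  series:
    - {"ax": 0, "ay": 0, "az": 0, "dx": 0, "dy": 0, "dz": 0, "hand": 1}
    - {"ax": 0, "ay": 0, "az": 0, "dx": 0, "dy": 0, "dz": 0, "hand": 1}
    - {"ax": 0, "ay": 0, "az": 0, "dx": 0, "dy": 0, "dz": 0, "hand": 1}
    - {"ax": 0, "ay": 0, "az": 0, "dx": 0, "dy": 0, "dz": 0, "hand": 1}
    - {"ax": 0, "ay": 0, "az": 0, "dx": 0, "dy": 0, "dz": 0, "hand": 1}
    - {"ax": 0, "ay": 0, "az": 0, "dx": 0, "dy": 0, "dz": 0, "hand": 1}

```text
clock: 26.75
eef_pos: [653.4, -131.9, 262.9]
tool_rot: [-3.14, -0.032, 0.04]
force: [-0.4, 0.5, -2.9]
width: 21.0
gripper_force: 59.1
```

```bash
python3 - <<'E'
from meas import *
s=read_state();print(s['clock'],s['eef_pos'],np.degrees(s['tool_rot']),abs(s['qd']).max(),s['force'],s['width'],s['gripper_force'])
e=snap('side','L');t=snap('top','Lt')
p=s['eef_pos']; xn,zn=378+(p[0]-543.5),12+(p[2]-47); print('near corner pred',xn,zn)
th=np.radians(22);u=np.array([np.cos(th),np.sin(th)]);n=np.array([-u[1],u[0]])
for L,h in((0,0),(0,32),(260,0),(260,32)):
  q=np.array([xn,zn])+L*u+h*n; y=p[1]+.04*(q[0]-p[0]); print(L,h,[proj(e,[q[0],y+w,q[1]]).round(1) for w in(-11,11)])
m=cv2.inRange(cv2.cvtColor(e['pixels'],cv2.COLOR_RGB2HSV),np.array([18,120,50]),np.array([38,255,255])); m[:, :290]=0; m[300:]=0
ys,xs=np.nonzero(m[:, :440]); print('yellow',xs.min(),ys[xs.argmin()],xs.max(),ys[xs.argmax()],'rows',ys.min(),ys.max())
o=cont(e,(240,150,345,270),(0,170,90),(18,255,255)); print('panel',o[o[:,0].argmin()],o[o[:,0].argmax()])
# change of still things vs first picture
d=cv2.absdiff(cv2.imread('pics/side0.png'),cv2.imread('pics/L.png')).max(2)
for nm,b in dict(holesaw=(292,268,316,294),jar=(398,210,424,240),tape=(210,185,238,210),screwdr=(400,385,450,480),collar=(460,300,522,362),pink=(210,345,302,412),box=(272,296,420,350)).items():
  print(nm,(d[b[1]:b[3],b[0]:b[2]]>60).mean().round(3))
E
```

```text
26.75 [ 653.40167856 -131.86212328  262.94338904] [-179.9372767    -1.80916346    2.29378588] 0.0022563194923883815 [-0.42969474  0.46670342 -2.86255197] 21.017171772165415 59.12390112876892
near corner pred 487.9016785583258 227.94338903974693
0 0 [array([344.2, 224.9]), array([338.4, 220.2])]
0 32 [array([339.5, 214.3]), array([333.6, 209.6])]
260 0 [array([434.9, 153. ]), array([427.9, 149.6])]
260 32 [array([432.6, 141.2]), array([425.5, 138. ])]
yellow 337 208 435 146 rows 142 220
panel [271.0625 202.5625] [307.9375 233.9375]
holesaw 0.0
jar 0.0
tape 0.0
screwdr 0.0
collar 0.0
pink 0.006
box 0.002
```

The level's yellow extents match the prediction. Its lowest point is at about 228 mm, well above the 156 mm needed, and it is still and held. The panel is in the rack and the bystanders I checked show no change, so I'm handing in.

```bash
python3 -c "
from cell import finish_job
print(finish_job())"
```

```text
the job is handed in; nothing more can be done
None
```

I handed the job in at about 27 s: the divider is released in the larger blue rack, and the gripper holds the level still, its lowest point about 12 cm above the toolbox rim, with nothing else seen to have moved.

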